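# Take the pile apart onto the marked plaques

## Task

Set out the soldering place: take the pile on the bench apart and put each of its four things (yellow tin, perforated block, round wooden box and the brick underneath) flat on the wooden plaque that bears its own outline, centred on the outline and lined up with it. Unload the brick completely before you move it, and leave the wooden block with the amber cup and the small jar of green flux standing where they are.

Things in the scene. Friction and masses are not known exactly. Their poses are not given: they have to be found in the camera images.
- brick: orange-brown brick, 68 (x) x 160 (y) x 36 mm high, 0.4 to 0.75 kg, bottom of the pile. Origin: centre of its underside, z up. On one half of its top lies the perforated block, on the other the round box (either way round), centres 80 mm apart along y, only 15 mm between them; their sides across the brick's width are free. (A like brick far behind the trays is no part of the job.)
- sieve_block: square soldering block, pale sides and a grey top perforated with small holes, 66 x 66 x 15 mm high, 0.3 kg, lying on one half of the brick, about parallel to it, with the yellow tin on top of it. Origin at the centre of its underside, z up, x and y along its sides.
- wax_box: round turned wooden box with its lid fixed on, 63 mm diameter, 23 mm high, 0.11 kg, on the other half of the brick. Origin at the centre of its underside, z up.
- yellow_tin: small flat yellow tin with a grey lid (fixed), 36 (x) x 50 (y) x 20 mm high, 0.07 kg, lying on the perforated block. Origin at the centre of its underside, z up.
- brick_plaque: the brick's place: thin rectangular plywood plaque, 80 (x) x 172 (y) x 4 mm, fixed on the bench, with an orange-brown painted outline 68 x 160 mm in its middle. Origin at the centre of its underside (its top is 4 mm higher), z up; the brick's y goes along the plaque's y, either way round.
- sieve_plaque: the perforated block's place: square plywood plaque, 80 x 80 x 4 mm, fixed, with a dark grey square 66 x 66 mm in its middle. Origin at the centre of its underside, z up; x and y along its sides. The block may lie on it in any quarter turn.
- wax_plaque: the round box's place: round plywood plaque, 80 mm diameter, 4 mm thick, fixed, with a brown disc of 63 mm in its middle. Origin at the centre of its underside, z up. The box may be turned any way.
- tin_plaque: the yellow tin's place: small plywood plaque, 56 (x) x 70 (y) x 4 mm, fixed, with a yellow rectangle 36 x 50 mm in its middle. Origin at the centre of its underside, z up; the tin's y goes along the plaque's y, either way round.
- cup_block: bystander, loose: wooden block with a cup of amber flux set in its top, 46 x 64 x 28 mm high. Origin at the centre of its underside. It stands right of the work; nearer the robot beside it stands a fixed white folding desk lamp, 0.44 m tall, its foot about 0.43 m ahead and 0.20 m right of the base, its head leaning ahead and to the right: pass well above or behind it.
- flux_jar: bystander, loose: small glass jar of green flux, 40 mm diameter, 39 mm high. Origin at the centre of its underside.
Not all that is in view belongs to the job. What is shaped like the wax_box but pink or red is not meant.

How it is judged:
By the outcome, as a careful person would: the job done as asked, in the order asked, and still so for the second after the job is handed in, with the robot touching nothing.
It also fails if it takes over 104 s, if anything falls off the work surface, if the arm or the gripper's body presses on something with over 40 N, if the wrist force passes 120 N, or if a joint passes its speed limit or range.

## Robot

A 6-joint arm with a two-finger parallel gripper is mounted at the origin on a cart in front of the work surface, level with it; the furniture and walls round the work are solid. World frame = base frame: x ahead of the robot, y to its left, z up, the work surface at z = 0. Lengths are in m, angles in rad, forces in N, time in s.
With the tool pointing down it reaches from about 0.425 to 0.95 m from the base axis. Payload 3.5 kg.
Tool frame: the origin (TCP) lies midway between the tips of the shut fingers; the grasp point (between the pads) lies 19 mm behind it; z points along the fingers, x is the direction in which the jaws open and shut, and the axes are right-handed (so a half turn about z gives the same grasp; the last joint's range is limited). The gripper opens to 85 mm and grips with 20 to 120 N. Pads are 22 mm wide; open, the fingers measure 114 mm over their backs; the gripper's body (76 mm by 85 mm) begins 54 mm behind the grasp point. The pads swing forward as they close: fully open they stand 13 mm farther back than shut.
Start: joints at [-0.15, 0.286, 1.577, -0, 1.279, -0.15], TCP at [0.675, 0, 0.231] pointing down, gripper open.
Joint ranges: [-2.77, 2.77], [-0.9, 2.22], [0.21, 2.48], [-1.53, 4.67], [0.24, 2.81], [-2.84, 2.84]. Speed limits (rad/s): [2.79, 2.79, 3.14, 3.14, 3.14, 3.14].

## Interface

Orientations are given as a unit quaternion [x, y, z, w].
In Python, from plant import readout, optics, ctrl gives the robot as it stands. The module is installed in compiled form; this text tells all that it offers.
- The arm moves only by the shell command python3 -m crank 'ROWS' [OPENING] [FORCE]. ROWS is text: rows parted by semicolons, each of 6 numbers parted by spaces: the shift along the tool's x, y, z in mm, then the turn, a rotation vector about the tool's x, y, z in rad. In form: dx dy dz ax ay az; .... A call has 1 to 5 rows; each row shifts and turns the commanded pose from where the row before left it, along the tool's axes as they then stand; what a row does not reach is not made up. A row lasts 1/8 s, in which the tool goes at most 62.5 mm and 10.7 degrees, less where a joint would pass 70% of its speed; a pose out of reach is approached as far as the arm can. A call is refused whole if a number of a shift passes 62.5 or a number of a turn 0.188, either way. A call with a gripper value outside its range is refused whole. OPENING is the opening, from -1 (shut) to 1 (fully open), set as the call begins (- or left out, the last holds). The fingers move at their own pace and stop on an object; FORCE is the grip in N (left out, the last holds). Time passes only in rows, so rows that do not move let the fingers close. It gives the time, the measured TCP pose, the force and the opening at its end, in the units of the state.
- readout.get_state(): the state, without advancing time (a new reading comes with each control period).
- optics.read_camera(name): name is "scene" or "side" or "wrist"; returns the picture (420x560x3 uint8, red, green, blue); there is no depth.
- optics.calibration(name): a dict with "mtx" (3x3 intrinsics, pixels), "rvec" (rotation vector, rad) and "tvec" (3), from world to camera coordinates, as OpenCV has them; the wrist camera has in their place "tool_from_camera" (4x4, takes a point from camera to tool coordinates, whose origin is the TCP and whose axes are the tool frame's). Camera axes: x right, y down, z forward; pixel columns grow to the right and rows downward; lengths in m; the calibration is good to about 2 mm. The wrist camera is an equidistant fisheye: a pixel r from the principal point sees the ray r / f radians off the axis. A picture is of the moment at which its call begins: read the wrist's pose just before it. calibration takes no time and is no camera call.
- ctrl.sign_off(): hands the job in, once; it reports no verdict.
Trained networks look in the newest picture that a camera, given by its name, has taken for a name from the list of things; names that differ only in an ending like _2 or _b are one class to them, and where a whole thing is asked for, a point or a joint stands for the part that bears it (a point fixed in the world has none). Each returns a list of dicts, best first, with "p" (0 to 1); they miss things now and then, are a little off and sometimes report something else, mostly with a low value. They report only what shows in the picture. A call takes as long as a camera call. They do not tell look-alikes from the thing itself.
- optics.recognise(camera, thing): "xy" ([column, row] as shares, 0 to 1, of the picture: columns of its width, rows of its height, amid what is visible of it).
The state is a dict: "time": time; "qpos": joint angles; "dq": joint speeds; "joint_efforts": joint torques, N m; "eef_pos": TCP position; "tcp_rot": TCP orientation; "contact_force": force on the tool from outside, world axes, zero at the start; "wrist_torque": the same for the moment, N m; "opening": opening from 0.0 (shut) to 1.0 (fully open).
Only numpy, scipy, OpenCV 4.12 (cv2) and the standard library are available. Lean on these libraries where they do the work, as an engineer would, in place of code of your own. Each camera call takes 0.05 s, during which the arm holds its last target.

## Working session

There is one attempt and no reset: what is moved stays moved. The work goes in short steps, Python scripts to look and compute and a shell command to move; the robot and the scene stay as the last step left them, time stands still between calls to the robot, and variables do not carry over. Pictures are saved under pics/ and viewed, and the job is handed in when it is done.

```bash
mkdir -p pics
python3 - <<'E'
from plant import readout, optics
import cv2, numpy as np
print(readout.get_state())
for n in ["scene","side","wrist"]:
    im=optics.read_camera(n); cv2.imwrite(f"pics/{n}0.png",im[:,:,::-1])
    print(n,optics.calibration(n))
E
ls
```

```text
{'time': 0.0, 'qpos': array([-1.50019763e-01,  2.87185397e-01,  1.57819538e+00,  4.13320921e-05,
        1.27856005e+00, -1.50013421e-01]), 'dq': array([ 8.69811034e-05, -6.47048354e-05,  8.55546745e-04,  2.52732558e-03,
        8.43973909e-04,  4.65240524e-05]), 'joint_efforts': array([-1.79628755e-04, -4.05981302e+01, -2.92628127e+01, -1.54224781e-04,
        5.81841552e-03,  3.74769741e-06]), 'eef_pos': array([6.74346290e-01, 1.25044245e-04, 2.29924050e-01]), 'tcp_rot': array([ 9.99999311e-01, -9.14765504e-06, -1.15794342e-03, -1.95033239e-04]), 'contact_force': array([ 0.55860045,  0.6650943 , -0.12832038]), 'wrist_torque': array([-0.02975472,  0.00723359, -0.04510449]), 'opening': 0.9991427281611681}
scene {'mtx': array([[446.43914369,   0.        , 277.89345171],
       [  0.        , 446.43914369, 207.64353274],
       [  0.        ,   0.        ,   1.        ]]), 'rvec': array([ 2.15836251, -0.50400783,  0.26105849]), 'tvec': array([-0.42612205,  0.25943339,  0.83494856])}
side {'mtx': array([[477.22962373,   0.        , 278.95507934],
       [  0.        , 477.22962373, 211.97645831],
       [  0.        ,   0.        ,   1.        ]]), 'rvec': array([ 0.28071707, -2.68956815,  1.35935282]), 'tvec': array([0.57858521, 0.0264664 , 1.28927819])}
wrist {'mtx': array([[325.1922621 ,   0.        , 280.253848  ],
       [  0.        , 325.1922621 , 207.03075151],
       [  0.        ,   0.        ,   1.        ]]), 'tool_from_camera': array([[ 9.99999769e-01, -6.62422203e-04, -1.53443190e-04,
         1.42146709e-03],
       [ 6.79293106e-04,  9.63241615e-01,  2.68635681e-01,
        -6.77132512e-02],
       [-3.01473735e-05, -2.68635723e-01,  9.63241843e-01,
        -1.43695255e-01],
       [ 0.00000000e+00,  0.00000000e+00,  0.00000000e+00,
         1.00000000e+00]])}
pics
```

View pics/scene0.png

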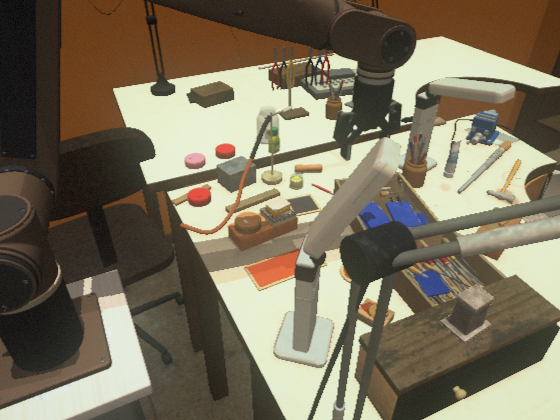

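View pics/side0.png

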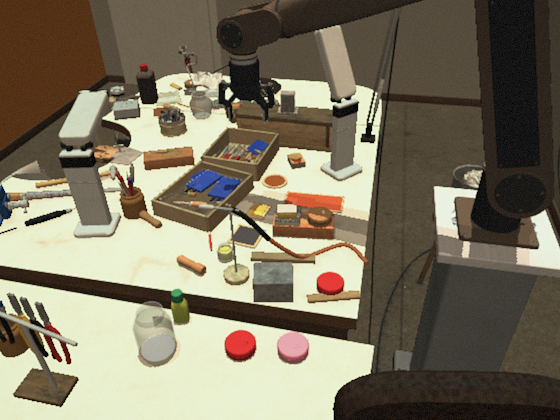

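View pics/wrist0.png

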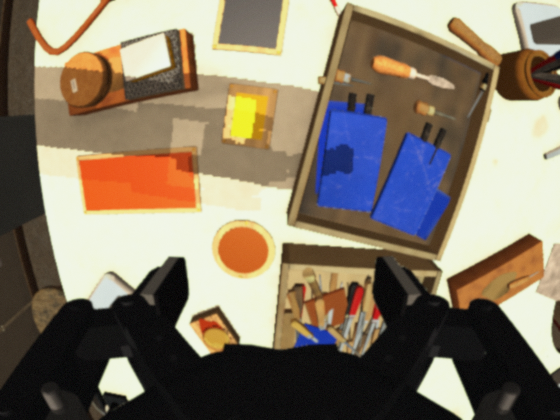

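```bash
cat > h.py <<'E'
import numpy as np, cv2
from plant import readout, optics
from scipy.spatial.transform import Rotation as R
def toolT(s=None):
    s=s or readout.get_state()
    T=np.eye(4); T[:3,:3]=R.from_quat(s["tcp_rot"]).as_matrix(); T[:3,3]=s["eef_pos"]; return T
class W:
    def __init__(s):
        s.st=readout.get_state(); s.T=toolT(s.st); s.im=optics.read_camera("wrist")[:,:,::-1].copy()
        c=optics.calibration("wrist"); s.K=c["mtx"]; s.C=s.T@c["tool_from_camera"]
    def ray(s,uv):
        uv=np.atleast_2d(uv).astype(float); d=(uv-s.K[:2,2])/s.K[0,0]; r=np.linalg.norm(d,axis=1)+1e-12
        v=np.c_[d*(np.sin(r)/r)[:,None],np.cos(r)]; return v@s.C[:3,:3].T
    def px2w(s,uv,z):
        v=s.ray(uv); o=s.C[:3,3]; return (o+v*((z-o[2])/v[:,2])[:,None])[:,:2]
    def w2px(s,p):
        p=np.atleast_2d(p); q=(p-s.C[:3,3])@s.C[:3,:3]
        n=np.linalg.norm(q[:,:2],axis=1)+1e-12; th=np.arctan2(n,q[:,2])
        return q[:,:2]/n[:,None]*(th*s.K[0,0])[:,None]+s.K[:2,2]
    def ortho(s,z,x0,x1,y0,y1,res=1000):
        # image: col -> world x, row down -> -y ; res px/m
        xs=np.arange(x0,x1,1/res); ys=np.arange(y1,y0,-1/res); X,Y=np.meshgrid(xs,ys)
        uv=s.w2px(np.c_[X.ravel(),Y.ravel(),np.full(X.size,z)]).astype(np.float32)
        return cv2.remap(s.im,uv[:,0].reshape(X.shape),uv[:,1].reshape(X.shape),cv2.INTER_LINEAR)
def grid(o,x0,y1,res,step=0.05):
    o=o.copy(); h,w=o.shape[:2]
    for k in range(100):
        x=round(np.ceil(x0/step)*step+k*step,3); c=int((x-x0)*res)
        if c<w: cv2.line(o,(c,0),(c,h),(0,255,0),1); cv2.putText(o,f"{x:.2f}",(c+1,9),0,.33,(0,0,255),1)
        y=round(np.floor(y1/step)*step-k*step,3); r=int((y1-y)*res)
        if r<h: cv2.line(o,(0,r),(w,r),(0,255,0),1); cv2.putText(o,f"{y:.2f}",(1,r-1),0,.33,(0,0,255),1)
    return o
E
python3 - <<'E'
from h import *
import pickle
w=W(); pickle.dump(w,open("w0.pkl","wb"))
cv2.imwrite("pics/w0.png",w.im)
o=w.ortho(0.004,.38,.78,-.12,.22,2000/1.0)
cv2.imwrite("pics/o0.png",grid(o,.38,.22,2000))
E
```

```text
(no output)
```

View pics/o0.png

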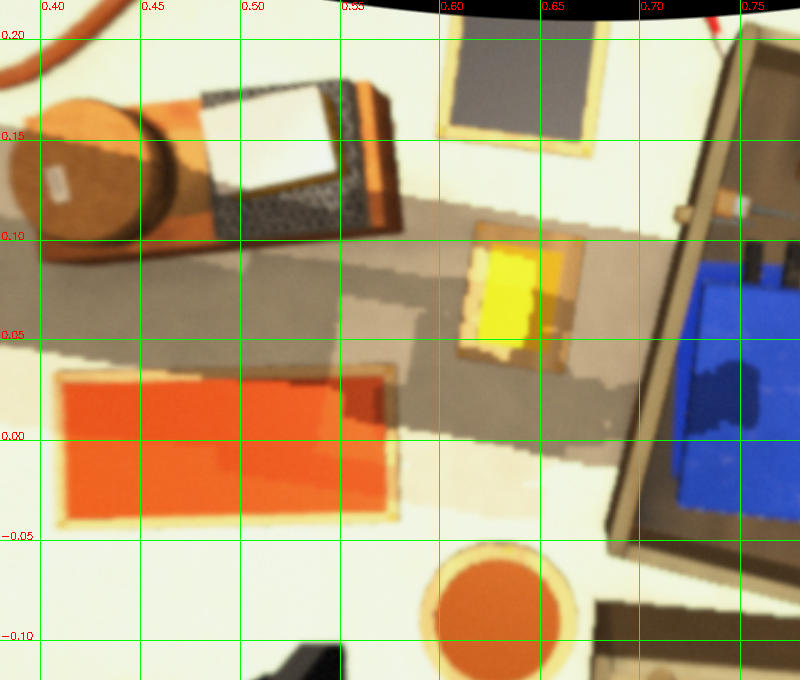

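Candidates for the wanted things (scene px): round box, brown at (249,222), versus the red or pink tins at (200,196), (195,160) and (225,151), which are not wanted. The brick is the one under the pile at (263,230); the like brick at (212,94) and the grey block at (236,173) are not it. The yellow tin is at (283,210) on the perforated block, versus the yellow-lidded flux jar at (296,181). I choose the pile at wrist px (60-195, 30-110) and move to get a better view that includes the whole grey plaque.

```bash
python3 -m crank '-25 -18 -6 0 0 0; -35 -22 -8 0 0 0; -30 -20 -6 0 0 0; 0 0 0 0 0 0' 1
python3 - <<'E'
from h import *
import pickle
w=W(); pickle.dump(w,open("w1.pkl","wb")); print(w.st["time"],w.st["eef_pos"],w.st["tcp_rot"])
cv2.imwrite("pics/w1.png",w.im)
for n,z in (("p",.004),("tin",.071)):
  o=w.ortho(z,.36,.76,-.08,.26,2000)
  cv2.imwrite(f"pics/o1{n}.png",grid(o,.36,.26,2000))
optics.read_camera("scene")
for t in ["yellow_tin","sieve_block","wax_box","brick","flux_jar"]: print(t,optics.recognise("wrist",t)[:3])
E
```

```text
time: 0.7
eef_pos: [0.5838, 0.0613, 0.252]
tcp_rot: [1.0, 0.001, 0.0, -0.0]
contact_force: [-0.0, -1.0, 0.4]
opening: 1.001
0.7 [0.58378698 0.06132511 0.25195881] [ 9.99999394e-01  1.01806452e-03  4.15624707e-04 -5.01329168e-05]
yellow_tin [{'xy': [0.4243, 0.2702], 'p': 0.73}]
sieve_block [{'xy': [0.4293, 0.3074], 'p': 0.68}]
wax_box [{'xy': [0.2984, 0.3024], 'p': 0.71}]
brick [{'xy': [0.3588, 0.2786], 'p': 0.68}, {'xy': [0.5546, 0.67], 'p': 0.5}]
flux_jar [{'xy': [0.628, 0.0088], 'p': 0.78}]
```

View pics/w1.png

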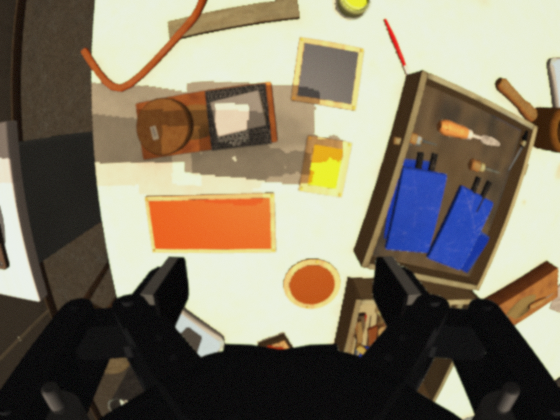

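View pics/o1p.png

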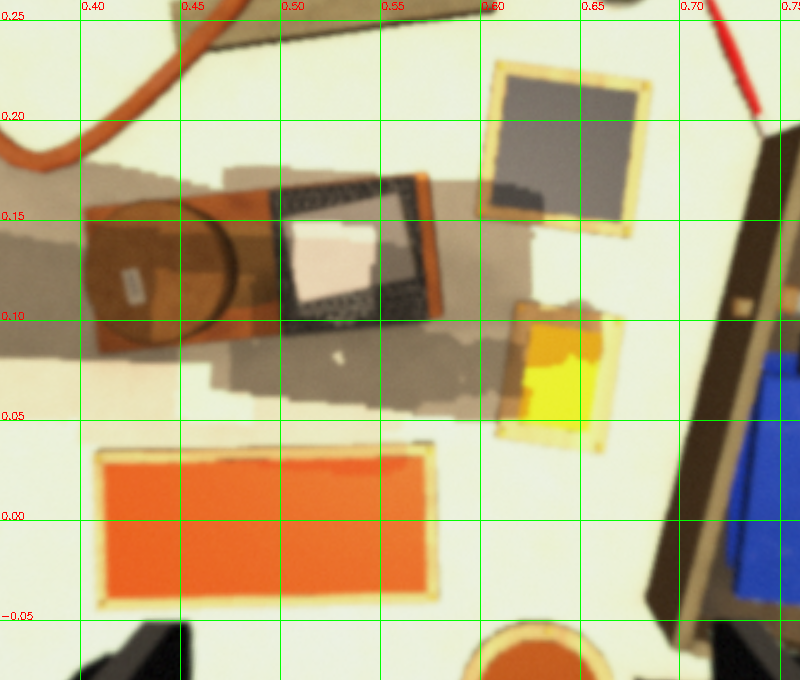

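View pics/o1tin.png

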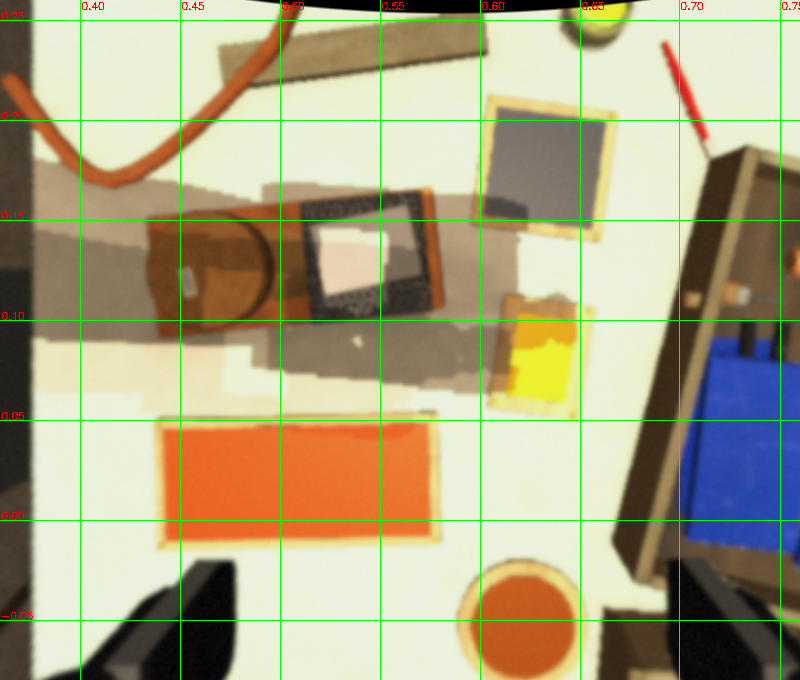

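Run:
```python
from h import *
import pickle
w=pickle.load(open("w1.pkl","rb"))
for n,z in (("tin",.071),("sieve",.051),("box",.059)):
  o=w.ortho(z,.4,.6,.07,.2,4000); o=cv2.convertScaleAbs(o,alpha=1.3)
  cv2.imwrite(f"pics/z1{n}.png",grid(o,.4,.2,4000,.01 if 0 else .02))
```

```text
(no output)
```

View pics/z1tin.png

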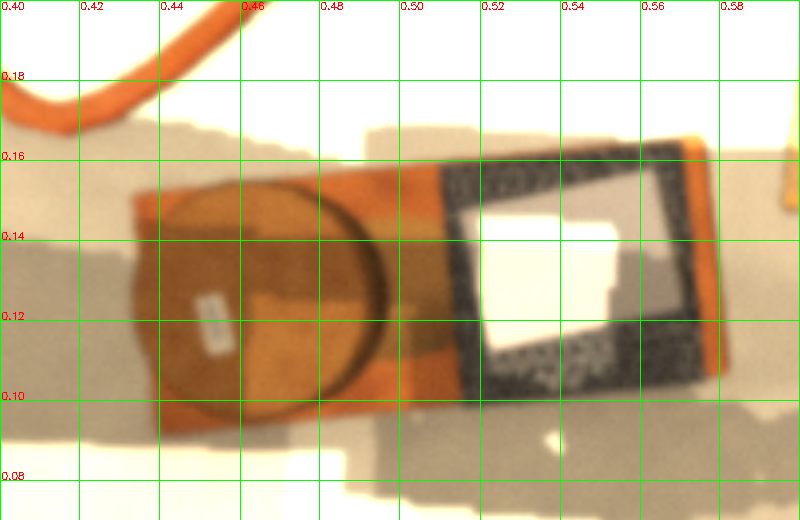

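View pics/z1sieve.png

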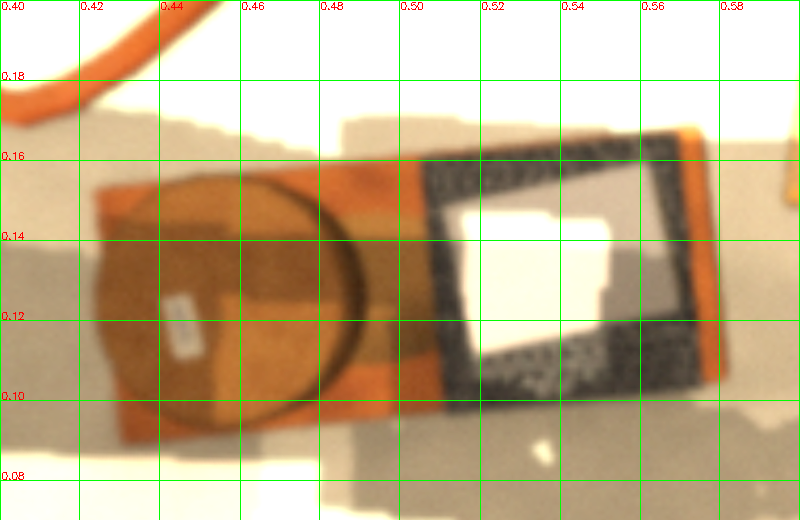

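View pics/z1box.png

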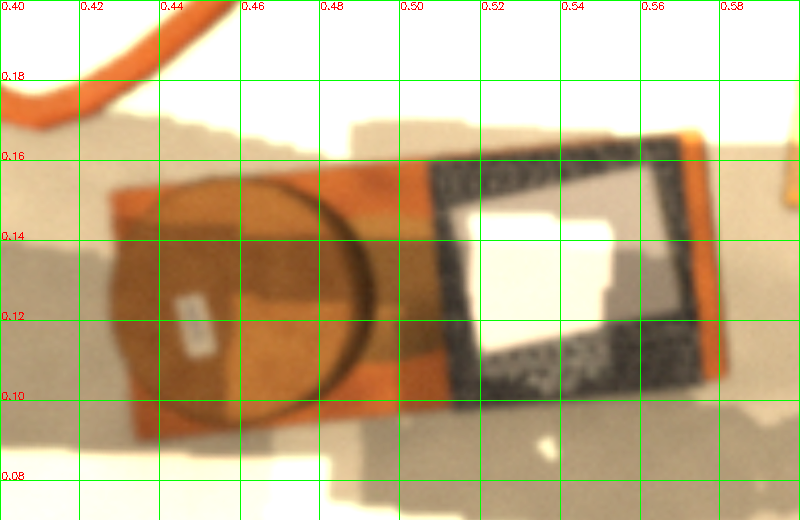

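Run:
```python
from h import *
import pickle
for f in ("w0","w1"):
  w=pickle.load(open(f+".pkl","rb"))
  x0,y1,res=.38,.26,2000
  o=w.ortho(.004,x0,.74,-.14,y1,res); hsv=cv2.cvtColor(o,cv2.COLOR_BGR2HSV)
  ok=w.ortho(.004,x0,.74,-.14,y1,res)
  def roi(m,a,b,c,d):
    k=np.zeros_like(m); k[int((y1-d)*res):int((y1-c)*res),int((a-x0)*res):int((b-x0)*res)]=1; return m*k
  H,S,V=cv2.split(hsv)
  red=((H<14)&(S>150)&(V>70)).astype(np.uint8)
  yel=((H>17)&(H<33)&(S>150)&(V>90)).astype(np.uint8)
  gr=((S<70)&(V<150)&(V>30)).astype(np.uint8)
  for n,m in (("brickpl",roi(red,.39,.6,-.05,.06)),("wax",roi(red,.58,.68,-.14,-.04)),("sieve",roi(gr,.595,.69,.14,.24)),("tin",roi(yel,.6,.68,.03,.12))):
    m=cv2.morphologyEx(m,cv2.MORPH_OPEN,np.ones((7,7)))
    cs,_=cv2.findContours(m,0,2)
    if not cs: continue
    c=max(cs,key=cv2.contourArea); r=cv2.minAreaRect(c)
    print(f,n,(round(x0+r[0][0]/res,4),round(y1-r[0][1]/res,4)),np.round(np.array(r[1])/res*1000,1),round(r[2],1))
w=pickle.load(open("w0.pkl","rb"))
print(w.px2w([[195,320],[215,308],[240,345],[222,340]],.028), w.px2w([[120,285]],.0))
w=pickle.load(open("w1.pkl","rb")); print("jar top",w.px2w([[352,4],[340,8]],.039))
```

```text
w0 brickpl (0.4923, -0.0024) [ 69.2 162.1] 88.5
w0 wax (0.6287, -0.091) [60.1 60.5] 31.0
w0 sieve (0.6414, 0.1843) [64.1 60.2] 7.6
w0 tin (0.6401, 0.0713) [38.8 53.7] 8.6
w1 brickpl (0.4922, -0.0032) [ 67.9 159.2] 88.7
w1 wax (0.6287, -0.0909) [59.9 60.4] 63.4
w1 sieve (0.6419, 0.1859) [64.1 63.9] 7.5
w1 tin (0.639, 0.0722) [38.5 52.4] 9.9
[[ 0.56313493 -0.1829837 ]
 [ 0.59229166 -0.16207431]
 [ 0.62084801 -0.22252353]
 [ 0.59675324 -0.21484555]] [[ 0.44490235 -0.1527538 ]]
jar top [[0.66491187 0.26421562]
 [0.6510999  0.25796202]]
```

```bash
python3 -m crank '-20 -36 10 0 0 0; -20.5 -37.7 10 0 0 0; 0 0 12 0 0 0.17; 0 0 12 0 0 0.17; 0 0 12 0 0 0.17' 1; python3 -m crank '0 0 12 0 0 0.17; 0 0 12 0 0 0.17; 0 0 12 0 0 0.17; 0 0 10 0 0 0.17; 0 0 0 0 0 0.161';python3 -m crank '0 0 0 0 0 0'
python3 - <<'E'
from h import *
import pickle
w=W(); pickle.dump(w,open("w2.pkl","wb")); print(w.st["qpos"]); print("phi",np.degrees(np.arctan2(w.T[1,0],w.T[0,0])), "tilt",w.T[:3,2])
cv2.imwrite("pics/w2.png",w.im)
o=w.ortho(.071,.46,.62,.07,.2,4000)
cv2.imwrite("pics/o2.png",grid(o,.46,.2,4000,.02))
E
```

```text
time: 1.68
eef_pos: [0.5448, 0.1336, 0.1947]
tcp_rot: [0.967, -0.255, -0.0, 0.0]
contact_force: [0.6, 0.1, -0.2]
opening: 1.0
time: 2.3
eef_pos: [0.5441, 0.1333, 0.1478]
tcp_rot: [0.779, -0.628, -0.001, 0.001]
contact_force: [-0.1, 0.2, -0.8]
opening: 0.998
time: 2.42
eef_pos: [0.5448, 0.1334, 0.1489]
tcp_rot: [0.781, -0.625, -0.0, 0.0]
contact_force: [0.2, -0.1, 0.3]
opening: 1.001
[5.92919160e-02 1.20260745e-01 1.92900994e+00 9.26010798e-07
 1.09293378e+00 1.40898607e+00]
phi -77.331804766949 tilt [-6.10787726e-04 -3.54335459e-05 -9.99999813e-01]
```

View pics/w2.png

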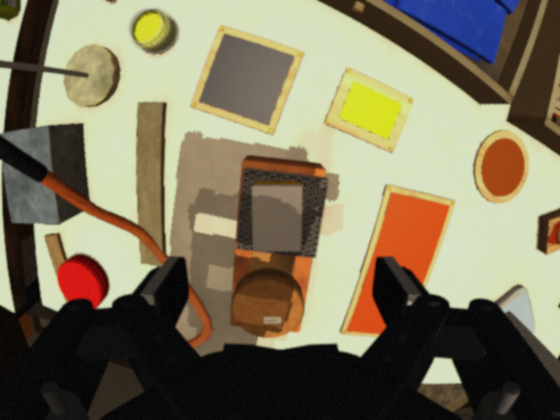

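View pics/o2.png

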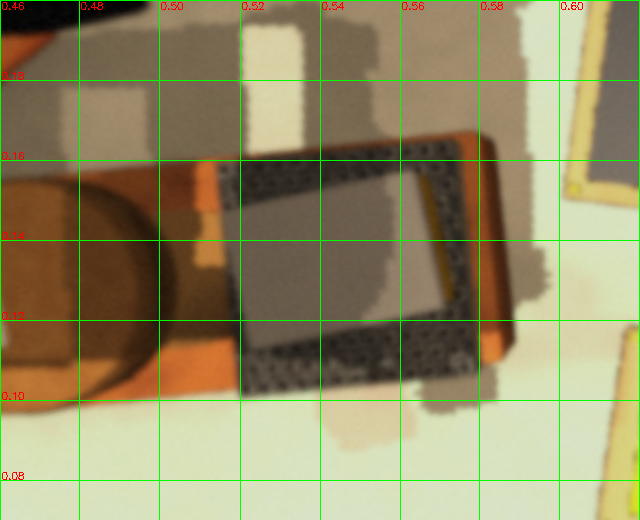

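```bash
python3 -m crank '-2.5 1.8 30 0 0 0.017; 0 0 30 0 0 0; 0 0 22 0 0 0; 0 0 14 0 0 0; 0 0 0 0 0 0'; python3 -m crank '0 0 0 0 0 0; 0 0 0 0 0 0;0 0 0 0 0 0; 0 0 0 0 0 0' -1 30
```

```text
time: 3.1
eef_pos: [0.5417, 0.1357, 0.0524]
tcp_rot: [0.775, -0.632, -0.001, 0.001]
contact_force: [-0.1, 0.7, -0.1]
opening: 1.002
time: 3.6
eef_pos: [0.543, 0.1358, 0.0544]
tcp_rot: [0.775, -0.632, 0.001, -0.001]
contact_force: [-0.3, -0.4, 4.1]
opening: 0.419
```

```bash
python3 -m crank '0 0 -15 0 0 0; 0 0 -30 0 0 0; 0 0 -25 0 0 -0.1; 0 0 0 0 0 -0.18; 0 0 0 0 0 -0.18'; python3 -m crank '0 0 0 0 0 -0.18; 0 0 0 0 0 -0.18; 0 0 0 0 0 -0.18; 0 0 0 0 0 -0.18; 0 0 0 0 0 -0.045';  python3 -m crank '26 12 0 0 0 0; 30 14 0 0 0 0; 30 14 0 0 0 0; 19 9 0 0 0 0; 0 0 0 0 0 0'
python3 - <<'E'
from h import *
import pickle
w=W(); pickle.dump(w,open("w3.pkl","wb")); print(w.st["eef_pos"],w.st["opening"]); print("phi",np.degrees(np.arctan2(w.T[1,0],w.T[0,0])), "tilt",w.T[:3,2])
cv2.imwrite("pics/w3.png",w.im)
E
```

```text
time: 4.22
eef_pos: [0.5423, 0.1358, 0.1245]
tcp_rot: [0.9, -0.436, 0.0, -0.0]
contact_force: [-0.3, -0.2, -0.3]
opening: 0.418
time: 4.85
eef_pos: [0.542, 0.1358, 0.1238]
tcp_rot: [0.998, -0.07, -0.0, -0.0]
contact_force: [0.1, 0.1, -0.6]
opening: 0.417
time: 5.48
eef_pos: [0.6398, 0.0715, 0.1238]
tcp_rot: [0.997, -0.072, 0.0, -0.0]
contact_force: [0.3, 0.3, -1.6]
opening: 0.418
[0.63983202 0.07149287 0.12378567] 0.41793845217397624
phi -8.276672807858068 tilt [ 3.77832026e-04  6.57628789e-06 -9.99999929e-01]
```

View pics/w3.png

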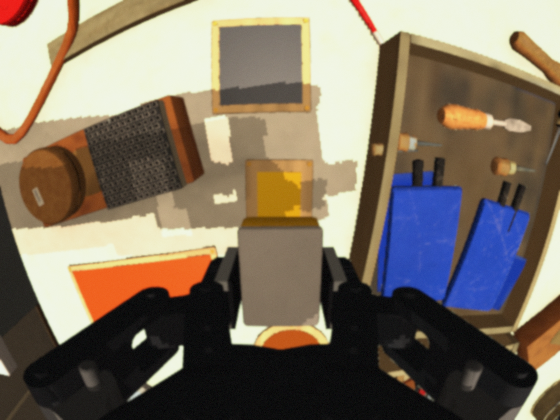

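Run:
```python
from h import *
import pickle
w=pickle.load(open("w3.pkl","rb"))
z=.1238+.0166
p=np.c_[w.px2w([[241,229],[320,229],[320,325],[243,324]],z),[z]*4]
T=np.linalg.inv(w.T); print((np.c_[p,np.ones(4)]@T.T)[:,:3]*1000)
c=w.px2w([[247,158],[313,160]],.004);print(c)
```

```text
[[-14.89174765 -23.00074902 -16.61848641]
 [ 17.99028021 -22.97420714 -16.60622467]
 [ 20.39412036  26.02332904 -16.60831201]
 [-16.33171362  25.34385108 -16.62196753]]
[[0.61963284 0.11080652]
 [0.67270169 0.10137515]]
```

```bash
python3 -m crank '-1.3 -1.4 35 0 0 0.006; 0 0 35 0 0 0; 0 0 27 0 0 0; 0 0 14 0 0 0; 0 0 4 0 0 0'; python3 -m crank '0 0 1 0 0 0; 0 0 0 0 0 0'
```

```text
time: 6.15
eef_pos: [0.6372, 0.0744, 0.0084]
tcp_rot: [0.997, -0.074, -0.001, -0.0]
contact_force: [-4.2, 0.6, 6.9]
opening: 0.417
time: 6.4
eef_pos: [0.6389, 0.074, 0.0085]
tcp_rot: [0.997, -0.074, 0.001, -0.0]
contact_force: [1.4, -1.0, -0.8]
opening: 0.419
```

```bash
python3 -m crank '0 0 0 0 0 0; 0 0 0 0 0 0; 0 0 -10 0 0 0; 0 0 -35 0 0 0; 0 0 -45 0 0 0' 0.13; python3 -m crank '0 -20 -40 0 0 0; 0 0 0 0 0 0' 1
python3 - <<'E'
from h import *
import pickle
w=W(); pickle.dump(w,open("w4.pkl","wb")); print(w.st["eef_pos"],w.st["opening"]); print("phi",np.degrees(np.arctan2(w.T[1,0],w.T[0,0])), "tilt",w.T[:3,2])
cv2.imwrite("pics/w4.png",w.im)
o=w.ortho(.024,.58,.70,.02,.13,5000)
cv2.imwrite("pics/o4.png",grid(o,.58,.13,5000,.01))
o=w.ortho(.051,.48,.60,.08,.18,5000)
cv2.imwrite("pics/o4s.png",grid(o,.48,.18,5000,.01))
E
```

```text
time: 7.02
eef_pos: [0.6372, 0.0739, 0.0976]
tcp_rot: [0.997, -0.074, -0.001, 0.0]
contact_force: [0.2, 0.5, 0.7]
opening: 0.561
time: 7.28
eef_pos: [0.6443, 0.0946, 0.1434]
tcp_rot: [0.997, -0.074, 0.005, -0.0]
contact_force: [0.1, -1.3, 0.2]
opening: 0.959
[0.64425533 0.0946004  0.14342797] 0.9587584671009787
phi -8.459050948026592 tilt [ 1.06349214e-02  1.04749647e-04 -9.99943442e-01]
```

View pics/w4.png

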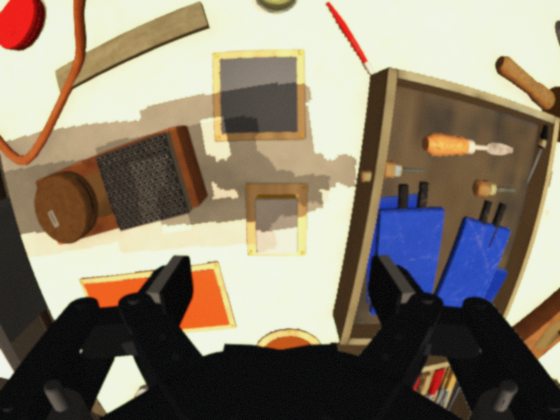

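View pics/o4.png

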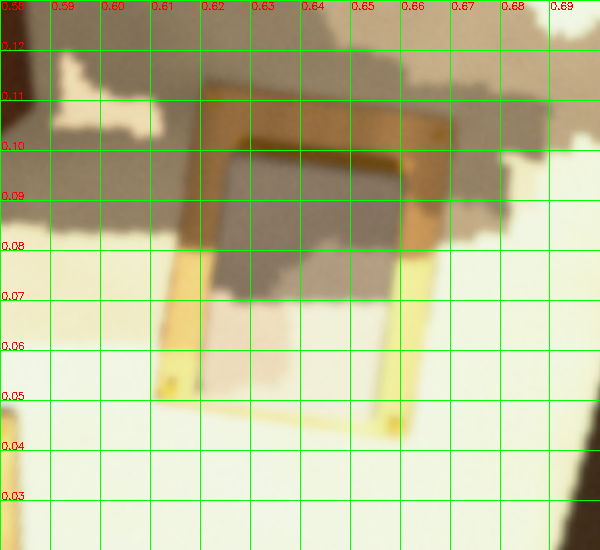

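View pics/o4s.png

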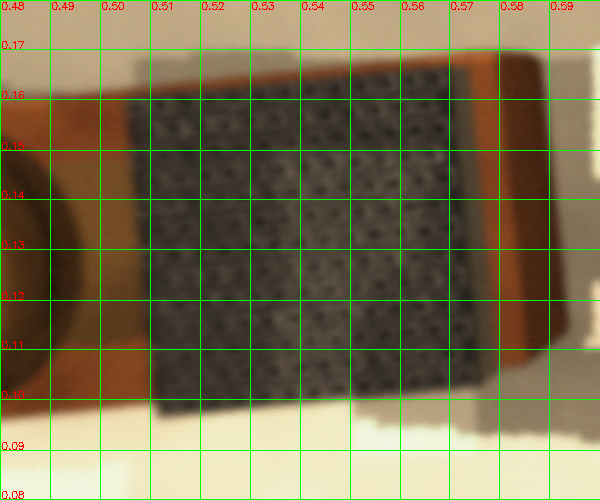

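```bash
python3 -m crank '-35 -7 -5 0 0 0; -35 -8 0 0 0 0; -35 -7 0 0 0 0; 0 0 0 0 0 0.18; 0 0 0 0 0 0.18' 1; python3 -m crank '0 0 0 0 0 0.18; 0 0 0 0 0 0.18; 0 0 0 0 0 0.18; 0 0 0 0 0 0.18; 0 0 0 0 0 0.18'; python3 -m crank '0 0 0 0 0 0.065; 0 0 0 0 0 0';  python3 - <<'E'
from h import *
import pickle
w=W(); pickle.dump(w,open("w5.pkl","wb")); print(w.st["eef_pos"],w.st["opening"]); print("phi",np.degrees(np.arctan2(w.T[1,0],w.T[0,0])), "tilt",w.T[:3,2])
cv2.imwrite("pics/w5.png",w.im)
o=w.ortho(.051,.48,.60,.08,.18,5000)
cv2.imwrite("pics/o5s.png",grid(o,.48,.18,5000,.01))
o=w.ortho(.004,.58,.72,.02,.24,3000)
cv2.imwrite("pics/o5p.png",grid(o,.58,.24,3000,.01))
E
```

```text
time: 7.95
eef_pos: [0.5386, 0.1308, 0.1403]
tcp_rot: [0.967, -0.254, -0.002, 0.001]
contact_force: [0.5, -0.3, 0.6]
opening: 1.003
time: 8.57
eef_pos: [0.5391, 0.1305, 0.1402]
tcp_rot: [0.76, -0.65, -0.001, 0.001]
contact_force: [0.5, 0.3, 0.1]
opening: 0.999
time: 8.82
eef_pos: [0.5393, 0.1305, 0.1405]
tcp_rot: [0.741, -0.672, -0.001, 0.001]
contact_force: [-0.5, 0.7, 0.5]
opening: 1.003
[0.53926931 0.13054368 0.14050675] 1.0032090928112543
phi -84.42862514631624 tilt [-3.37829065e-03 -3.56703695e-04 -9.99994230e-01]
```

View pics/o5s.png

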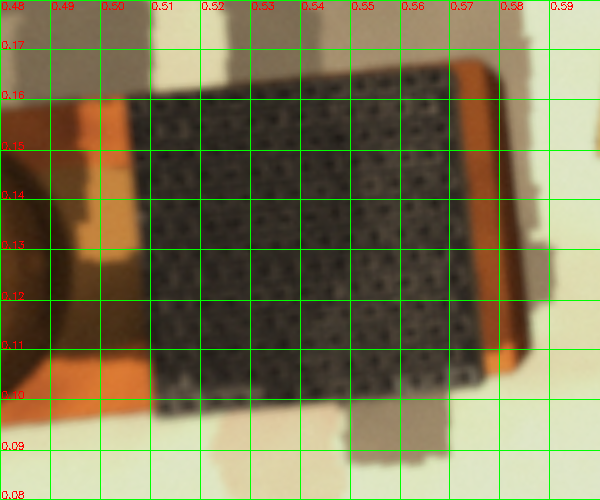

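View pics/o5p.png

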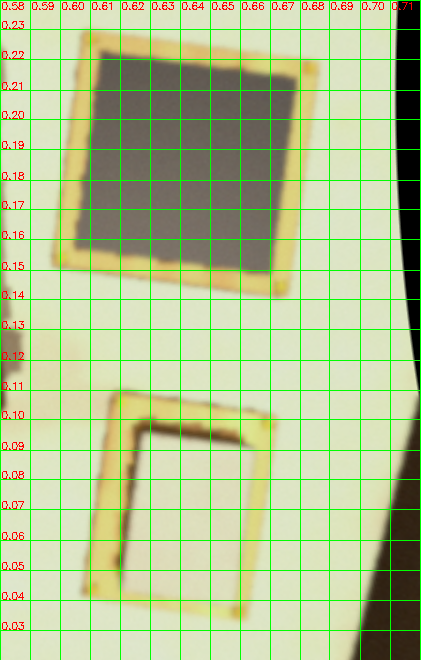

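```bash
python3 -m crank '-2.1 -0.9 30 0 0 0; 0 0 35 0 0 0; 0 0 26 0 0 0; 0 0 12 0 0 0; 0 0 4 0 0 0'; python3 -m crank '0 0 0 0 0 0'; python3 -m crank '0 0 0 0 0 0; 0 0 0 0 0 0; 0 0 0 0 0 0' -1 40
```

```text
time: 9.5
eef_pos: [0.5408, 0.1331, 0.0346]
tcp_rot: [0.741, -0.672, -0.0, 0.0]
contact_force: [0.2, -0.8, 0.8]
opening: 0.999
time: 9.62
eef_pos: [0.5417, 0.1332, 0.036]
tcp_rot: [0.741, -0.672, 0.0, -0.0]
contact_force: [-0.5, -0.4, -0.9]
opening: 1.0
time: 10.0
eef_pos: [0.5424, 0.1333, 0.037]
tcp_rot: [0.741, -0.672, 0.001, -0.001]
contact_force: [-1.5, 0.4, 6.9]
opening: 0.753
```

```bash
python3 -m crank '0 0 0 0 0 0'; python3 -m crank '0 0 -5 0 0 0; 0 0 -8 0 0 0;0 0 -12 0 0 0; 0 0 0 0 0 0'
python3 - <<'E'
from h import *
import pickle
w=W(); pickle.dump(w,open("w6.pkl","wb")); print(w.st["eef_pos"],w.st["opening"],w.st["contact_force"]); print("phi",np.degrees(np.arctan2(w.T[1,0],w.T[0,0])), "tilt",w.T[:3,2])
cv2.imwrite("pics/w6.png",w.im)
cv2.imwrite("pics/side6.png",optics.read_camera("side")[120:320,180:420,::-1].repeat(3,0).repeat(3,1))
E
```

```text
time: 10.12
eef_pos: [0.5424, 0.1333, 0.037]
tcp_rot: [0.741, -0.672, 0.001, -0.001]
contact_force: [-1.2, -0.6, 5.6]
opening: 0.757
time: 10.62
eef_pos: [0.5422, 0.1333, 0.0618]
tcp_rot: [0.74, -0.672, 0.001, -0.001]
contact_force: [0.3, 0.1, -3.5]
opening: 0.757
[0.54216062 0.13325575 0.06178367] 0.7565643092301808 [ 0.33712377  0.11167716 -3.51415259]
phi -84.4527668263506 tilt [ 2.91148977e-03  1.73091565e-04 -9.99995747e-01]
```

View pics/w6.png

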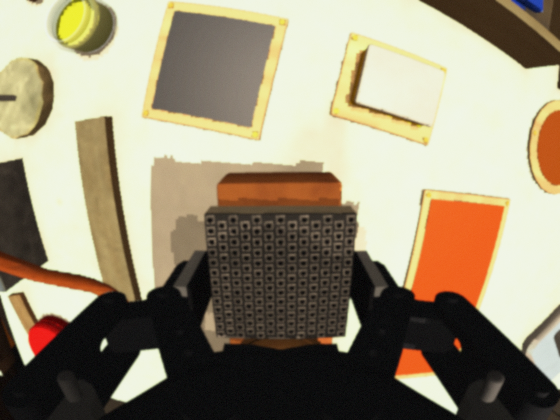

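View pics/side6.png

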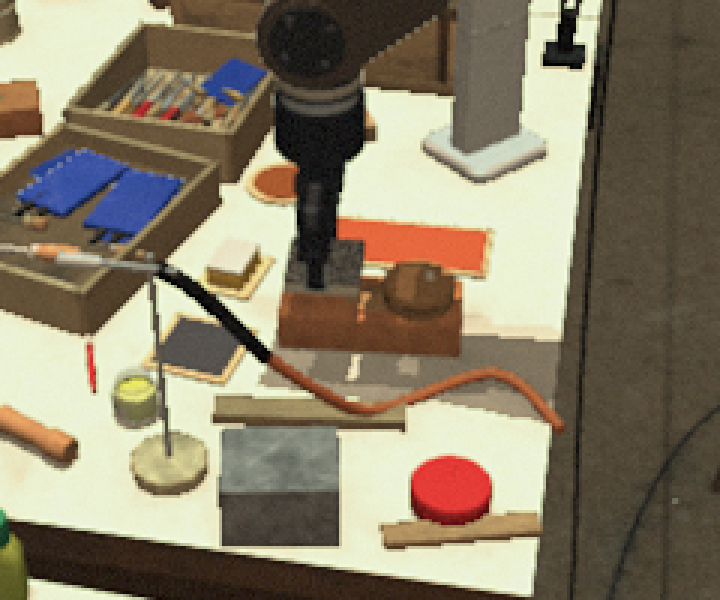

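Run:
```python
import cv2
a=cv2.imread("pics/scene0.png")[80:240,170:350]; cv2.imwrite("pics/sc0z.png",cv2.resize(a,None,fx=4,fy=3.7,interpolation=cv2.INTER_CUBIC))
```

```text
(no output)
```

View pics/sc0z.png

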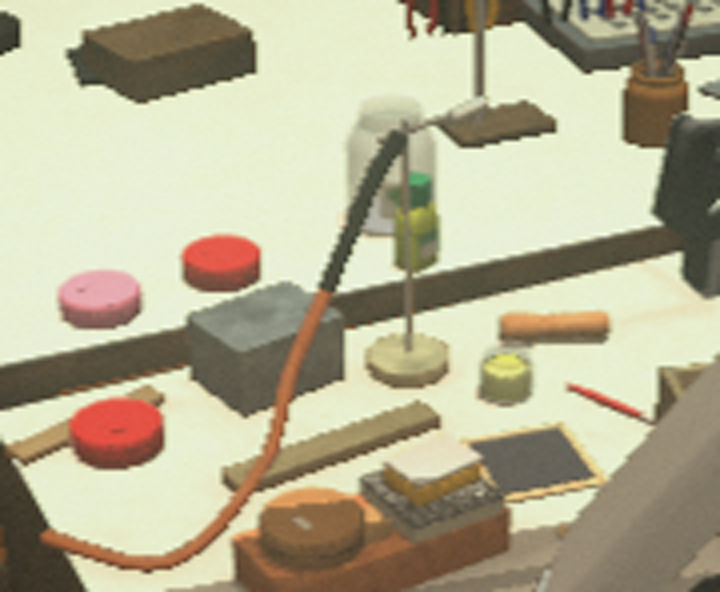

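Run:
```python
from h import *
def P(n):
    c=optics.calibration(n); return c["mtx"]@np.c_[cv2.Rodrigues(c["rvec"])[0],c["tvec"]]
a=np.array([[251.3,158.4],[270.8,115.1],[287.5,108.4],[272,177]],float).T; b=np.array([[268,238],[231.7,209],[180,202],[236,274]],float).T
X=cv2.triangulatePoints(P("scene"),P("side"),a,b); print((X[:3]/X[3]).T)
import pickle
w=pickle.load(open("w6.pkl","rb"))
# sieve in tool frame: top plane
z=.0618+(.051-.037)
p=np.c_[w.px2w([[207,209],[356,207],[347,338],[217,338]],z),[z]*4]
print((np.c_[p,np.ones(4)]@np.linalg.inv(w.T).T)[:,:3]*1000)
print("plaque",w.px2w([[172,2],[288,20],[258,138],[143,117]],.004))
```

```text
[[0.5484683  0.30798415 0.10468509]
 [0.61944021 0.33916724 0.20046975]
 [0.70606989 0.36868498 0.20952549]
 [0.6233744  0.33840456 0.00726584]]
[[-30.38453532 -32.48655359 -13.92502122]
 [ 32.5166738  -33.33605728 -13.91567878]
 [ 34.25236043  35.3770265  -14.11576042]
 [-31.42599309  35.25735892 -14.12258127]]
plaque [[0.68529897 0.21666649]
 [0.67483762 0.14079547]
 [0.59827436 0.15200459]
 [0.60743279 0.22872608]]
```

```bash
python3 -m crank '0 0 -30 0 0 0; 0 0 -30 0 0 -0.12; 0 0 -10 0 0 -0.17; 0 0 0 0 0 -0.17; 0 0 0 0 0 -0.17'; python3 -m crank '0 0 0 0 0 -0.17; 0 0 0 0 0 -0.17; 0 0 0 0 0 -0.17; 0 0 0 0 0 -0.17; 0 0 0 0 0 -0.028';  python3 -m crank '22 -16 0 0 0 0; 25 -18 0 0 0 0; 25 -18 0 0 0 0; 19 -14 0 0 0 0; 0 0 0 0 0 0'
python3 - <<'E'
from h import *
import pickle
w=W(); pickle.dump(w,open("w7.pkl","wb")); print(w.st["eef_pos"],w.st["opening"]); print("phi",np.degrees(np.arctan2(w.T[1,0],w.T[0,0])), "tilt",w.T[:3,2])
cv2.imwrite("pics/w7.png",w.im)
E
```

```text
time: 11.35
eef_pos: [0.5407, 0.1332, 0.13]
tcp_rot: [0.913, -0.407, -0.0, 0.0]
contact_force: [-0.0, -0.4, -1.8]
opening: 0.76
time: 11.98
eef_pos: [0.5407, 0.1332, 0.1297]
tcp_rot: [0.998, -0.068, -0.001, 0.0]
contact_force: [-1.3, -0.0, -2.8]
opening: 0.757
time: 12.6
eef_pos: [0.641, 0.1867, 0.1298]
tcp_rot: [0.998, -0.069, -0.0, 0.0]
contact_force: [0.3, 0.0, -3.0]
opening: 0.758
[0.64096955 0.18671262 0.12978458] 0.7579513474680676
phi -7.858113868015089 tilt [-2.49211508e-04  1.53394525e-06 -9.99999969e-01]
```

View pics/w7.png

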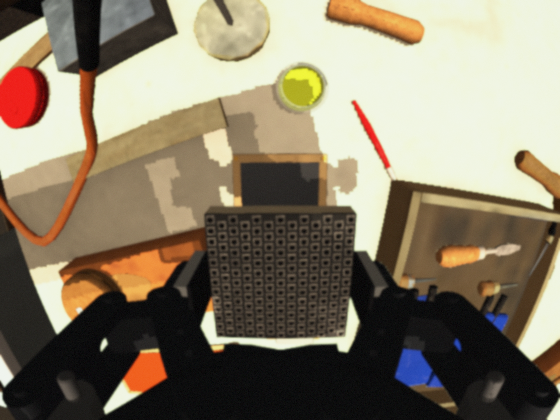

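Run:
```python
from h import *
import pickle
w=pickle.load(open("w7.pkl","rb"))
p=np.c_[w.px2w([[234,154],[326,154],[279.5,154]],.004),[.004]*3]
print((np.c_[p,np.ones(3)]@np.linalg.inv(w.T).T)[:,:3]*1000)
p=np.c_[w.px2w([[302,87]],.039)];print("jar",p)
```

```text
[[-37.20397614 -38.77288547 125.79251616]
 [ 39.64567463 -38.7170316  125.77352989]
 [  0.81178061 -38.44793413 125.78313377]]
jar [[0.67010995 0.27442249]]
```

```bash
python3 -m crank '0 0 35 0 0 0; 0 0 35 0 0 0; 0 0 30 0 0 0; 0 0 14 0 0 0; 0 0 7 0 0 0'; python3 -m crank '0 0 3 0 0 0; 0 0 0 0 0 0'
```

```text
time: 13.28
eef_pos: [0.6397, 0.186, 0.0088]
tcp_rot: [0.998, -0.068, -0.001, 0.0]
contact_force: [0.7, 0.3, -2.5]
opening: 0.759
time: 13.52
eef_pos: [0.641, 0.1863, 0.0075]
tcp_rot: [0.998, -0.068, 0.001, -0.0]
contact_force: [0.5, -0.3, -2.3]
opening: 0.758
```

Still carrying its weight, so I lower it a little more.

```bash
python3 -m crank '0 0 1.5 0 0 0; 0 0 0 0 0 0';python3 -m crank '0 0 1 0 0 0; 0 0 0 0 0 0'
```

```text
time: 13.78
eef_pos: [0.6405, 0.1863, 0.0053]
tcp_rot: [0.998, -0.068, 0.0, -0.0]
contact_force: [0.1, 0.3, -3.0]
opening: 0.758
time: 14.02
eef_pos: [0.6406, 0.1863, 0.005]
tcp_rot: [0.998, -0.068, 0.0, 0.0]
contact_force: [-2.7, -1.4, 4.2]
opening: 0.758
```

```bash
python3 -m crank '0 0 0 0 0 0; 0 0 0 0 0 0; 0 0 -10 0 0 0; 0 0 -40 0 0 0; 0 0 -55 0 0 0' 1; python3 -m crank '-33 16 -15 0 0 0; -36 18 0 0 0 0; -36 18 0 0 0 0; -36 18 0 0 0 0; -30 15 0 0 0 0'; python3 -m crank '0 0 0 0 0 0.17; 0 0 0 0 0 0.17; 0 0 0 0 0 0.17; 0 0 0 0 0 0.17; 0 0 0 0 0 0.17';python3 -m crank '0 0 0 0 0 0.17; 0 0 0 0 0 0.17; 0 0 0 0 0 0.146; 0 0 0 0 0 0; 0 0 0 0 0 0'
python3 - <<'E'
from h import *
import pickle
w=W(); pickle.dump(w,open("w8.pkl","wb")); print(w.st["eef_pos"],w.st["opening"]); print("phi",np.degrees(np.arctan2(w.T[1,0],w.T[0,0])), "tilt",w.T[:3,2])
cv2.imwrite("pics/w8.png",w.im)
o=w.ortho(.059,.40,.52,.08,.18,5000)
cv2.imwrite("pics/o8b.png",grid(o,.40,.18,5000,.01))
E
```

```text
time: 14.65
eef_pos: [0.6391, 0.186, 0.1085]
tcp_rot: [0.998, -0.068, -0.002, 0.0]
contact_force: [0.6, -0.5, 0.2]
opening: 1.003
time: 15.28
eef_pos: [0.4582, 0.1249, 0.1244]
tcp_rot: [0.998, -0.068, 0.001, -0.0]
contact_force: [-0.2, -0.3, -0.2]
opening: 1.004
time: 15.9
eef_pos: [0.4597, 0.1252, 0.1246]
tcp_rot: [0.88, -0.476, 0.001, -0.0]
contact_force: [-0.6, 0.6, 0.2]
opening: 0.998
time: 16.52
eef_pos: [0.4595, 0.1252, 0.1242]
tcp_rot: [0.742, -0.671, 0.0, -0.0]
contact_force: [-0.1, 0.1, 0.2]
opening: 1.0
[0.45948297 0.12523702 0.12423124] 1.0001971250401502
phi -84.22082160464753 tilt [ 8.17723005e-04  6.82743875e-05 -9.99999663e-01]
```

View pics/w8.png

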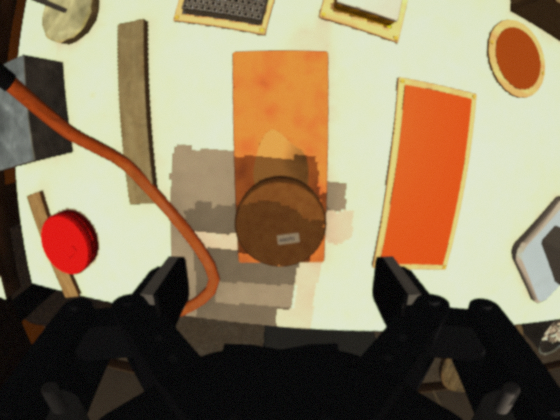

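View pics/o8b.png

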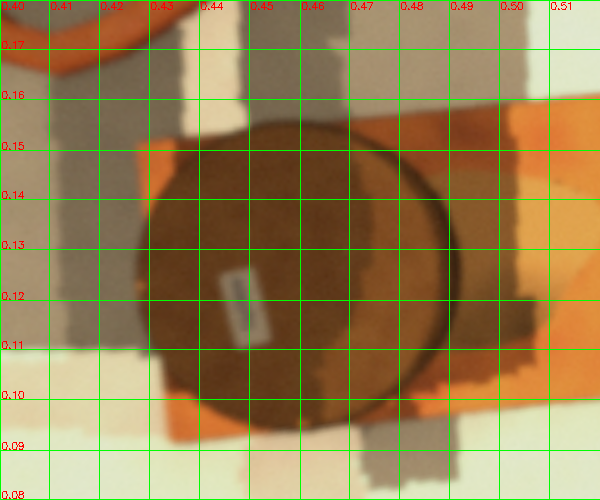

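Run:
```python
from h import *
import pickle
w=pickle.load(open("w8.pkl","rb")); v=pickle.load(open("w1.pkl","rb"))
# sample cord pts in w8, find w1 pixel color-consistent: epipolar over z
pts=[[214,285],[208,255],[190,225],[160,195],[195,305]]
for q in pts:
  print(q)
  for z in (0,.01,.02,.03,.04,.06,.08,.1):
    xy=w.px2w([q],z)[0]; u=v.w2px([[*xy,z]])[0]; c=v.im[int(round(u[1])),int(round(u[0]))]
    print("  ",z,np.round(xy,3),np.round(u,0),c)
```

```text
[214, 285]
   0 [0.371 0.179] [116.  88.] [ 40  93 183]
   0.01 [0.377 0.178] [116.  88.] [ 40  93 183]
   0.02 [0.383 0.176] [117.  89.] [ 41  93 184]
   0.03 [0.389 0.174] [117.  89.] [ 41  93 184]
   0.04 [0.395 0.172] [118.  90.] [ 48  92 176]
   0.06 [0.407 0.169] [118.  91.] [ 77 112 166]
   0.08 [0.418 0.165] [119.  92.] [101 135 165]
   0.1 [0.43  0.161] [120.  93.] [112 145 167]
[208, 255]
   0 [0.402 0.186] [137.  81.] [ 55  92 156]
   0.01 [0.407 0.184] [137.  81.] [ 55  92 156]
   0.02 [0.412 0.182] [137.  82.] [ 99 136 166]
   0.03 [0.416 0.18 ] [137.  82.] [ 99 136 166]
   0.04 [0.421 0.177] [137.  83.] [142 186 194]
   0.06 [0.431 0.173] [137.  84.] [161 203 209]
   0.08 [0.44  0.169] [138.  85.] [148 188 198]
   0.1 [0.45  0.165] [138.  87.] [116 149 170]
[190, 225]
   0 [0.43  0.203] [156.  65.] [130 170 186]
   0.01 [0.433 0.2  ] [156.  66.] [169 213 216]
   0.02 [0.437 0.198] [156.  67.] [192 232 231]
   0.03 [0.441 0.195] [156.  67.] [192 232 231]
   0.04 [0.444 0.192] [155.  68.] [189 231 231]
   0.06 [0.452 0.187] [155.  70.] [202 238 236]
   0.08 [0.459 0.182] 
[... 154 characters left out ...]
5.  43.] [ 60  93 145]
   0.02 [0.46  0.224] [174.  43.] [ 38  76 150]
   0.03 [0.463 0.22 ] [174.  45.] [ 96 133 162]
   0.04 [0.466 0.217] [173.  46.] [ 88 123 156]
   0.06 [0.471 0.209] [172.  48.] [134 177 190]
   0.08 [0.477 0.202] [171.  51.] [184 227 227]
   0.1 [0.482 0.194] [170.  54.] [200 236 236]
[195, 305]
   0 [0.345 0.198] [100.  77.] [ 48  98 181]
   0.01 [0.352 0.196] [100.  77.] [ 48  98 181]
   0.02 [0.359 0.193] [101.  78.] [ 47  97 181]
   0.03 [0.366 0.191] [101.  78.] [ 47  97 181]
   0.04 [0.373 0.188] [102.  79.] [ 46  97 182]
   0.06 [0.386 0.183] [103.  80.] [ 48  97 183]
   0.08 [0.4   0.178] [105.  81.] [ 45  97 182]
   0.1 [0.414 0.173] [106.  83.] [ 48  98 182]
```

```bash
python3 -m crank '-0.8 0 30 0 0 0; 0 0 30 0 0 0; 0 0 18 0 0 0; 0 0 9 0 0 0; 0 0 3 0 0 0'; python3 -m crank '0 0 0 0 0 0; 0 0 0 0 0 0; 0 0 0 0 0 0; 0 0 0 0 0 0' -1 30;python3 -m crank '0 0 -5 0 0 0; 0 0 -8 0 0 0;0 0 -12 0 0 0; 0 0 -20 0 0 0; 0 0 0 0 0 0'
python3 - <<'E'
from h import *
import pickle
w=W(); pickle.dump(w,open("w9.pkl","wb")); print(w.st["eef_pos"],w.st["opening"],w.st["contact_force"]); print("phi",np.degrees(np.arctan2(w.T[1,0],w.T[0,0])), "tilt",w.T[:3,2])
cv2.imwrite("pics/w9.png",w.im)
E
```

```text
time: 17.2
eef_pos: [0.4593, 0.126, 0.0337]
tcp_rot: [0.741, -0.671, -0.0, 0.0]
contact_force: [0.7, 0.9, 0.8]
opening: 1.004
time: 17.7
eef_pos: [0.4603, 0.126, 0.035]
tcp_rot: [0.741, -0.671, 0.001, -0.001]
contact_force: [-1.0, -0.4, 5.6]
opening: 0.706
time: 18.32
eef_pos: [0.4608, 0.1261, 0.0809]
tcp_rot: [0.741, -0.671, 0.002, -0.002]
contact_force: [-0.3, 0.4, -1.4]
opening: 0.704
[0.46080035 0.12612461 0.08091712] 0.7041720932655786 [-0.34979179  0.44159516 -1.38274944]
phi -84.33715297533973 tilt [ 4.65689655e-03  2.90228814e-04 -9.99989114e-01]
```

View pics/w9.png

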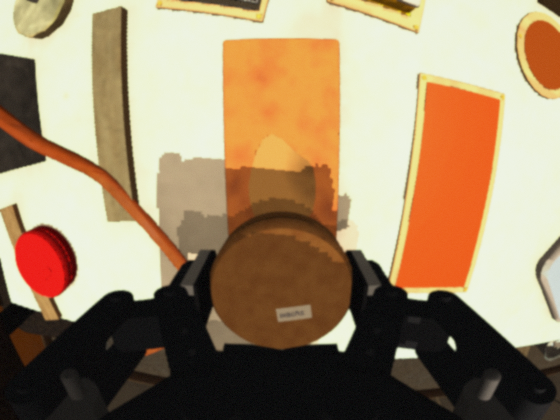

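Run:
```python
from h import *
import pickle
w=pickle.load(open("w9.pkl","rb"))
z=.0809+.0245
p=np.c_[w.px2w([[281,221],[281,348],[211,287],[352,287]],z),[z]*4]
print((np.c_[p,np.ones(4)]@np.linalg.inv(w.T).T)[:,:3]*1000)
```

```text
[[  0.85539102 -30.6532257  -24.34006452]
 [  0.87286406  31.93094657 -24.63188269]
 [-28.89316812  -1.00260538 -24.4833995 ]
 [ 31.07241833  -0.94662818 -24.4734239 ]]
```

Run:
```python
from h import *
def P(n):
    c=optics.calibration(n); return c["mtx"]@np.c_[cv2.Rodrigues(c["rvec"])[0],c["tvec"]]
for n in("scene","side"): cv2.imwrite(f"pics/{n}9.png",optics.read_camera(n)[:,:,::-1])
a=np.array([[388,155],[310,265],[305,335]],float).T; b=np.array([[328,32],[344,100],[342,170]],float).T
X=cv2.triangulatePoints(P("scene"),P("side"),a,b); print((X[:3]/X[3]).T)
```

```text
[[ 0.50389275 -0.25694657  0.40967182]
 [ 0.4321974  -0.21817383  0.22039154]
 [ 0.43367518 -0.19046339  0.00296047]]
```

View pics/scene9.png

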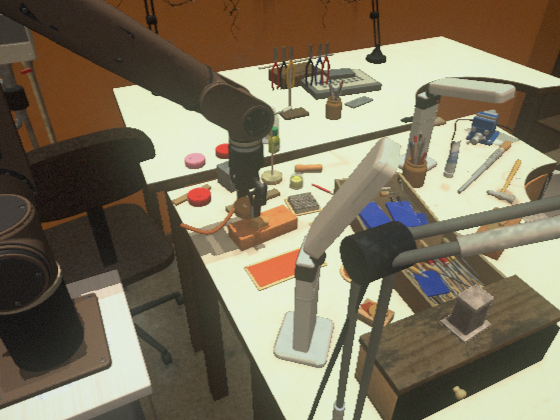

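View pics/side9.png

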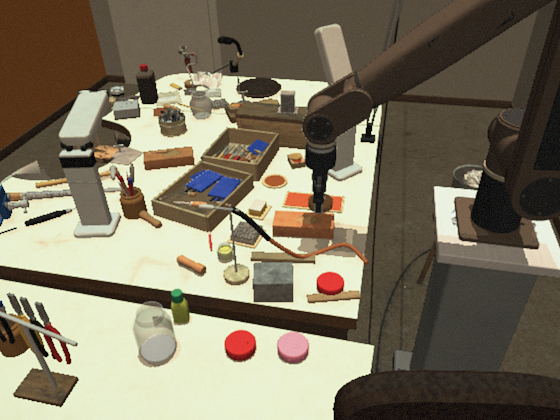

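```bash
python3 -m crank '0 0 -35 0 0 0; 15 -10 -15 0 0 0; 36 -23 0 0 0 0; 36 -23 0 0 0 0; 36 -23 0 0 0 0'; python3 -m crank '36 -23 0 0 0 0; 36 -22 0 0 0 0; 36 -20 0 0 0 0; 0 0 0 0 0 0; 0 0 0 0 0 0'
python3 - <<'E'
from h import *
import pickle
w=W(); pickle.dump(w,open("w10.pkl","wb")); print(w.st["eef_pos"],w.st["opening"],w.st["contact_force"]); print("phi",np.degrees(np.arctan2(w.T[1,0],w.T[0,0])), "tilt",w.T[:3,2])
cv2.imwrite("pics/w10.png",w.im)
E
```

```text
time: 19.1
eef_pos: [0.5508, 0.0094, 0.1281]
tcp_rot: [0.741, -0.671, -0.0, 0.0]
contact_force: [0.1, 1.1, -1.0]
opening: 0.702
time: 19.73
eef_pos: [0.6247, -0.09, 0.1276]
tcp_rot: [0.741, -0.672, -0.001, 0.0]
contact_force: [0.0, -0.8, -1.4]
opening: 0.705
[ 0.62466635 -0.09003774  0.12757268] 0.7054756249341003 [ 0.00647966 -0.81578012 -1.38302264]
phi -84.38506090463581 tilt [-2.03849385e-03  7.98677755e-04 -9.99997603e-01]
```

View pics/w10.png

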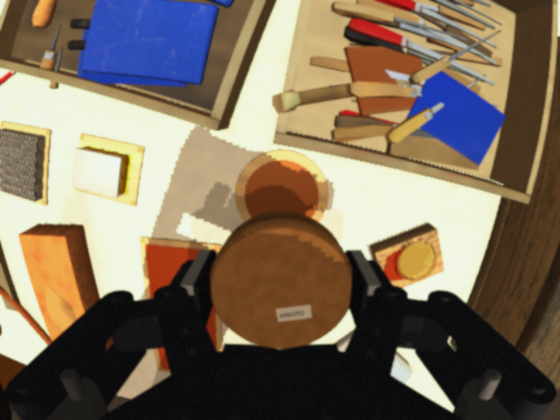

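Run:
```python
from h import *
import pickle
from scipy.optimize import least_squares
w=pickle.load(open("w10.pkl","rb"))
a=w.im[130:240,210:350]; cv2.imwrite("pics/z10.png",cv2.resize(cv2.convertScaleAbs(a,alpha=1.2),None,fx=5,fy=5,interpolation=cv2.INTER_CUBIC))
# red inner disc mask -> arc, tool frame
Ti=np.linalg.inv(w.T)
def tool(q,z): 
  p=w.px2w(q,z); return (np.c_[p,np.full(len(p),z),np.ones(len(p))]@Ti.T)[:,:2]*1000
hsv=cv2.cvtColor(w.im,cv2.COLOR_BGR2HSV)
m=((hsv[...,0]<13)&(hsv[...,1]>140)&(hsv[...,2]>40)).astype(np.uint8)
k=np.zeros_like(m); k[150:212,235:335]=1; m=cv2.morphologyEx(m*k,cv2.MORPH_OPEN,np.ones((3,3)))
pts=[]
for r in range(160,206,3):
  c=np.where(m[r])[0]
  if len(c)>10: pts+=[[c[0]-.5,r],[c[-1]+.5,r]]
for cc in range(265,306,4):
  r=np.where(m[:,cc])[0]
  if len(r): pts.append([cc,r[0]-.5])
t=tool(np.array(pts),.004)
f=least_squares(lambda p:np.hypot(t[:,0]-p[0],t[:,1]-p[1])-p[2],[0,0,31.5],loss="soft_l1"); print(f.x,f.cost,len(t))
f=least_squares(lambda p:np.hypot(t[:,0]-p[0],t[:,1]-p[1])-31.0,[0,0],loss="soft_l1"); print(f.x,f.cost)
```

```text
[ 0.96920632 -2.85361258 31.18317499] 13.620881869381138 41
[ 0.97785159 -3.08893905] 13.826381832943792
```

View pics/z10.png

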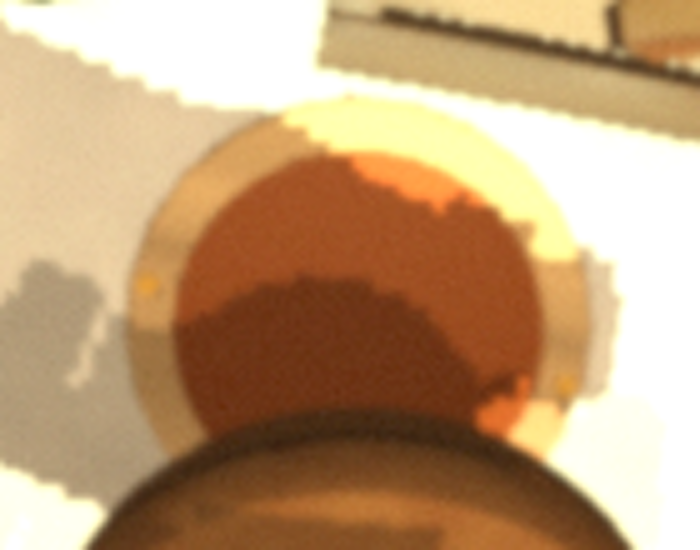

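```bash
python3 -m crank '0 -3 35 0 0 0; 0 0 35 0 0 0; 0 0 30 0 0 0; 0 0 15 0 0 0; 0 0 5 0 0 0'; python3 -m crank '0 0 0 0 0 0; 0 0 0 0 0 0'; python3 -m crank '0 0 2 0 0 0; 0 0 0 0 0 0'
```

```text
time: 20.4
eef_pos: [0.6277, -0.0887, 0.0081]
tcp_rot: [0.741, -0.671, -0.001, 0.0]
contact_force: [0.8, 0.6, -1.0]
opening: 0.705
time: 20.65
eef_pos: [0.6294, -0.0896, 0.0104]
tcp_rot: [0.741, -0.671, 0.001, -0.001]
contact_force: [0.5, -0.0, -1.0]
opening: 0.701
time: 20.9
eef_pos: [0.6284, -0.0894, 0.0071]
tcp_rot: [0.741, -0.671, 0.0, -0.0]
contact_force: [0.9, -0.7, -1.4]
opening: 0.707
```

```bash
python3 -m crank '0 0 1 0 0 0; 0 0 0 0 0 0';python3 -m crank '0 0 1 0 0 0; 0 0 0 0 0 0'
```

```text
time: 21.15
eef_pos: [0.6282, -0.0894, 0.0057]
tcp_rot: [0.741, -0.671, -0.0, 0.0]
contact_force: [1.0, 0.1, -0.4]
opening: 0.701
time: 21.4
eef_pos: [0.6282, -0.0893, 0.0047]
tcp_rot: [0.741, -0.671, -0.0, 0.0]
contact_force: [-0.5, -0.4, -0.4]
opening: 0.704
```

```bash
python3 -m crank '0 0 1 0 0 0; 0 0 0 0 0 0';python3 -m crank '0 0 1 0 0 0; 0 0 0 0 0 0'
```

```text
time: 21.65
eef_pos: [0.6282, -0.0893, 0.0037]
tcp_rot: [0.741, -0.671, -0.0, 0.0]
contact_force: [0.2, 0.2, -0.4]
opening: 0.706
time: 21.9
eef_pos: [0.6284, -0.0894, 0.003]
tcp_rot: [0.741, -0.671, 0.0, -0.0]
contact_force: [-0.5, -0.2, 0.7]
opening: 0.708
```

```bash
python3 -m crank '0 0 0 0 0 0; 0 0 0 0 0 0; 0 0 0 0 0 0; 0 0 -10 0 0 0; 0 0 -30 0 0 0' 0.62; python3 -m crank '0 0 -40 0 0 0; 0 30 -40 0 0 0; 0 0 0 0 0 0; 0 0 0 0 0 0' 1
python3 - <<'E'
from h import *
import pickle
w=W(); pickle.dump(w,open("w11.pkl","wb")); print(w.st["eef_pos"],w.st["opening"],w.st["contact_force"]); print("phi",np.degrees(np.arctan2(w.T[1,0],w.T[0,0])), "tilt",w.T[:3,2])
cv2.imwrite("pics/w11.png",w.im)
E
```

```text
time: 22.52
eef_pos: [0.6268, -0.0889, 0.0418]
tcp_rot: [0.741, -0.671, -0.002, 0.001]
contact_force: [0.7, 0.6, 0.1]
opening: 0.81
time: 23.02
eef_pos: [0.5984, -0.0923, 0.123]
tcp_rot: [0.741, -0.671, 0.0, -0.0]
contact_force: [0.9, -0.7, -0.7]
opening: 1.001
[ 0.59837185 -0.09230221  0.12297668] 1.0010226303701604 [ 0.88699886 -0.73096177 -0.68309076]
phi -84.3485598583509 tilt [ 4.08213266e-04 -4.60171364e-05 -9.99999916e-01]
```

View pics/w11.png

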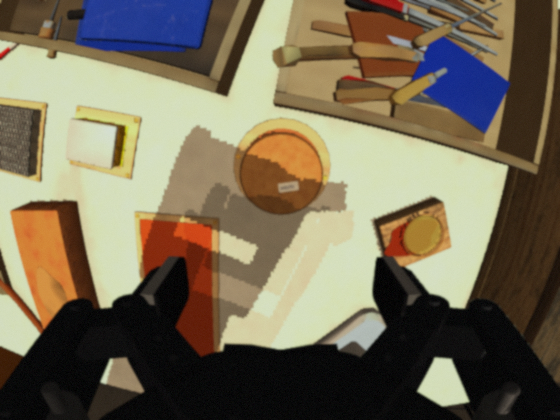

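```bash
python3 -m crank '-30 9 0 0 0 0; -36 12 0 0 0 0; -36 12 0 0 0 0; -36 12 0 0 0 0; -36 12 0 0 0 0'; python3 -m crank '-36 12 0 0 0 0; -20.4 6.3 0 0 0 0; 0 0 0 0 0 0; 0 0 0 0 0 0'
python3 - <<'E'
from h import *
import pickle
w=W(); pickle.dump(w,open("w12.pkl","wb")); print(w.st["eef_pos"],w.st["opening"],w.st["contact_force"]); print("phi",np.degrees(np.arctan2(w.T[1,0],w.T[0,0])), "tilt",w.T[:3,2])
cv2.imwrite("pics/w12.png",w.im)
o=w.ortho(.036,.40,.60,.06,.2,4000)
cv2.imwrite("pics/o12b.png",grid(o,.40,.2,4000,.01))
o=w.ortho(.004,.39,.61,-.06,.08,3500)
cv2.imwrite("pics/o12p.png",grid(o,.39,.08,3500,.01))
E
```

```text
time: 23.7
eef_pos: [0.5233, 0.0764, 0.121]
tcp_rot: [0.741, -0.671, -0.001, 0.001]
contact_force: [0.7, 0.1, 0.5]
opening: 0.997
time: 24.2
eef_pos: [0.5008, 0.1291, 0.122]
tcp_rot: [0.741, -0.671, -0.0, 0.001]
contact_force: [-0.5, -0.4, -0.3]
opening: 1.002
[0.50081119 0.12912963 0.12199144] 1.0016294896523714 [-0.53391167 -0.42687008 -0.29483159]
phi -84.33566884009959 tilt [-1.34845414e-03 -4.12952565e-04 -9.99999006e-01]
```

View pics/w12.png

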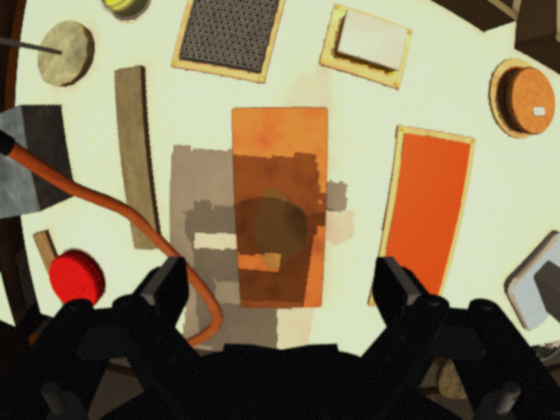

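View pics/o12b.png

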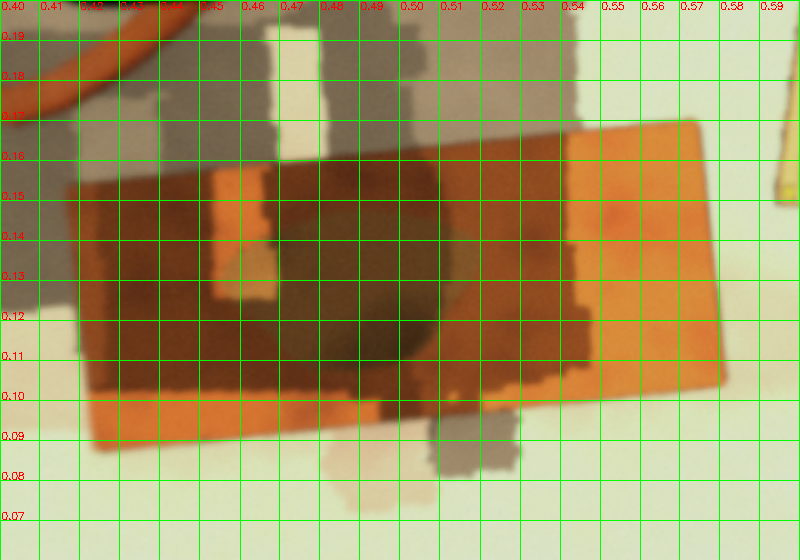

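View pics/o12p.png

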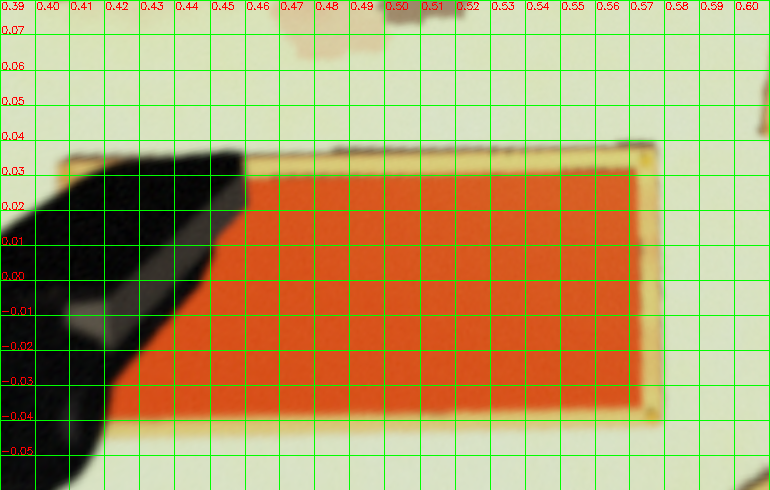

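```bash
python3 -m crank '-1.2 0.7 35 0 0 -0.004; 0 0 35 0 0 0; 0 0 30 0 0 0; 0 0 14 0 0 0; 0 0 5 0 0 0'; python3 -m crank '0 0 0 0 0 0'; python3 -m crank '0 0 0 0 0 0; 0 0 0 0 0 0; 0 0 0 0 0 0; 0 0 0 0 0 0' -1 90
```

```text
time: 24.88
eef_pos: [0.5001, 0.1301, 0.0033]
tcp_rot: [0.742, -0.67, -0.0, 0.0]
contact_force: [-0.2, 0.5, 1.1]
opening: 0.996
time: 25.0
eef_pos: [0.5007, 0.1304, 0.0044]
tcp_rot: [0.742, -0.67, 0.0, -0.0]
contact_force: [-0.1, -0.4, 0.6]
opening: 1.003
time: 25.5
eef_pos: [0.5017, 0.1306, 0.0058]
tcp_rot: [0.743, -0.67, 0.002, -0.001]
contact_force: [-0.4, -0.5, 6.2]
opening: 0.779
```

```bash
python3 -m crank '0 0 -5 0 0 0; 0 0 -10 0 0 0;0 0 -15 0 0 0; 0 0 -20 0 0 0; 0 0 0 0 0 0'; python3 -m crank '0 0 0 0 0 0';python3 - <<'E'
from h import *
import pickle
w=W(); pickle.dump(w,open("w13.pkl","wb")); print(w.st["eef_pos"],w.st["opening"],w.st["contact_force"],w.st["wrist_torque"]); print("phi",np.degrees(np.arctan2(w.T[1,0],w.T[0,0])), "tilt",w.T[:3,2])
cv2.imwrite("pics/w13.png",w.im)
E
```

```text
time: 26.12
eef_pos: [0.5017, 0.1308, 0.0561]
tcp_rot: [0.743, -0.67, 0.002, -0.002]
contact_force: [0.9, -0.7, -6.7]
opening: 0.778
time: 26.25
eef_pos: [0.4994, 0.1306, 0.0535]
tcp_rot: [0.743, -0.67, -0.0, 0.0]
contact_force: [-1.2, -0.0, -7.8]
opening: 0.777
[0.49944703 0.1306398  0.05352442] 0.7774181895193997 [-1.15835572 -0.03564013 -7.78862777] [-0.01811087 -0.01472803 -0.00284973]
phi -84.10866787363213 tilt [-7.11966313e-04 -1.60655693e-05 -9.99999746e-01]
```

View pics/w13.png

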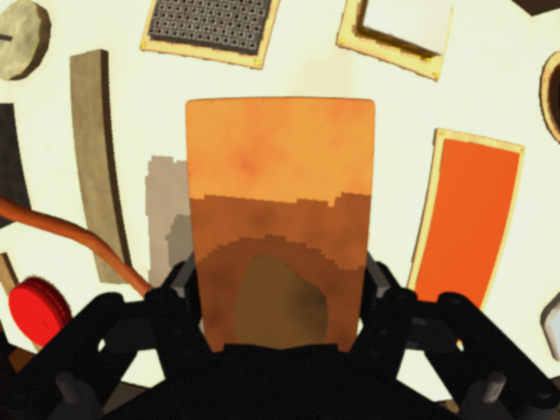

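Run:
```python
from h import *
import pickle
w=pickle.load(open("w13.pkl","rb"))
for z in (.083,.085,.087):
  p=np.c_[w.px2w([[188,99],[281,97],[374,100]],z),[z]*3]
  print((np.c_[p,np.ones(3)]@np.linalg.inv(w.T).T)[:,:3]*1000)
```

```text
[[-32.09929539 -77.48314505 -29.52875407]
 [  0.86685408 -77.13234461 -29.53038732]
 [ 33.86105258 -77.10629205 -29.5322527 ]]
[[-31.52436671 -77.34584318 -31.52868994]
 [  0.86428985 -77.00118796 -31.53029458]
 [ 33.2805041  -76.97559179 -31.53212728]]
[[-30.94943802 -77.2085413  -33.52862581]
 [  0.86172563 -76.87003132 -33.53020184]
 [ 32.69995562 -76.84489153 -33.53200186]]
```

```bash
python3 -m crank '15 2 -10 0 0 0; 30 5 0 0 0 0.02; 34 5 0 0 0 0.03; 32 5 0 0 0 0.03; 14 3 0 0 0 0'; python3 -m crank '4 1 0 0 0 0; 0 0 0 0 0 0; 0 0 0 0 0 0'
python3 - <<'E'
from h import *
import pickle
w=W(); pickle.dump(w,open("w14.pkl","wb")); print(w.st["eef_pos"],w.st["opening"],w.st["contact_force"],w.st["wrist_torque"]); print("phi",np.degrees(np.arctan2(w.T[1,0],w.T[0,0])), "tilt",w.T[:3,2])
cv2.imwrite("pics/w14.png",w.im)
E
```

```text
time: 26.92
eef_pos: [0.4892, 0.0025, 0.064]
tcp_rot: [0.714, -0.7, 0.0, 0.0]
contact_force: [0.4, -0.1, -7.2]
opening: 0.78
time: 27.3
eef_pos: [0.4885, 0.0013, 0.0638]
tcp_rot: [0.715, -0.699, -0.0, -0.0]
contact_force: [1.0, 0.2, -6.4]
opening: 0.777
[0.48851361 0.00129871 0.06376226] 0.7774639396029553 [ 1.0255438   0.24446972 -6.37841842] [ 0.04915037  0.0622285  -0.04256305]
phi -88.63409419646376 tilt [-1.66046836e-04  3.32754402e-04 -9.99999931e-01]
```

View pics/w14.png

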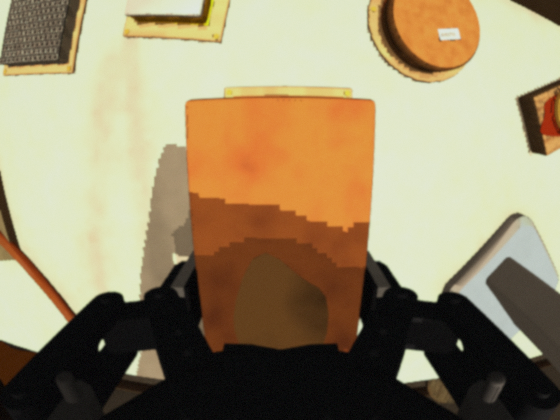

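Run:
```python
from h import *
import pickle
w=pickle.load(open("w14.pkl","rb"))
a=w.im[75:115,180:380]; cv2.imwrite("pics/z14.png",cv2.resize(a,None,fx=4,fy=6,interpolation=cv2.INTER_CUBIC))
Ti=np.linalg.inv(w.T)
p=np.c_[w.px2w([[225.5,88],[352,88.5]],.004),[.004]*2]; print((np.c_[p,np.ones(2)]@Ti.T)[:,:3]*1000)
z=.0638+.0315
p=np.c_[w.px2w([[188,99],[281,97],[374,100]],z),[z]*3]; print((np.c_[p,np.ones(3)]@Ti.T)[:,:3]*1000)
```

```text
[[-33.540877   -89.41800299  59.75942114]
 [ 45.1868501  -89.54399459  59.73290006]]
[[-31.63037865 -77.39032807 -31.53932709]
 [  0.75442999 -77.045042   -31.55017382]
 [ 33.16139011 -77.01879087 -31.56107844]]
```

View pics/z14.png

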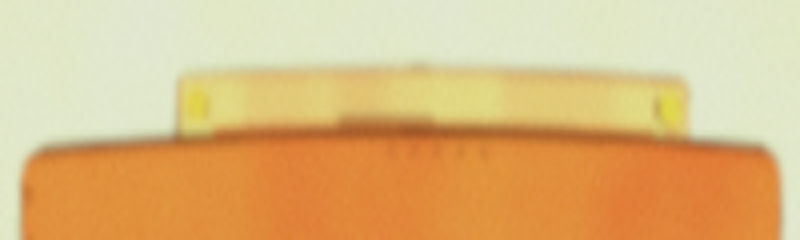

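```bash
python3 -m crank '4 -4.7 10 0 0 0; 0 0 15 0 0 0; 0 0 10 0 0 0; 0 0 0 0 0 0; 0 0 0 0 0 0'; python3 -m crank '0 0 0 0 0 0; 0 0 0 0 0 0'
python3 - <<'E'
from h import *
import pickle
w=W(); pickle.dump(w,open("w15.pkl","wb")); print(w.st["eef_pos"],w.st["opening"],w.st["contact_force"],w.st["wrist_torque"]); print("phi",np.degrees(np.arctan2(w.T[1,0],w.T[0,0])), "tilt",w.T[:3,2])
cv2.imwrite("pics/w15.png",w.im)
a=w.im[75:115,180:380]; cv2.imwrite("pics/z15.png",cv2.resize(a,None,fx=4,fy=6,interpolation=cv2.INTER_CUBIC))
E
```

```text
time: 27.98
eef_pos: [0.4935, -0.0034, 0.0288]
tcp_rot: [0.715, -0.699, 0.0, -0.0]
contact_force: [0.7, 0.2, -6.2]
opening: 0.776
time: 28.22
eef_pos: [0.4937, -0.0034, 0.0293]
tcp_rot: [0.715, -0.699, 0.0, -0.0]
contact_force: [-0.5, 0.9, -6.7]
opening: 0.778
[ 0.49372224 -0.00342377  0.02932735] 0.777716030921548 [-0.53374366  0.92527613 -6.72153882] [-0.02523617 -0.04886447 -0.0114103 ]
phi -88.69384068096971 tilt [ 1.00154432e-03 -2.34512937e-04 -9.99999471e-01]
```

View pics/z15.png

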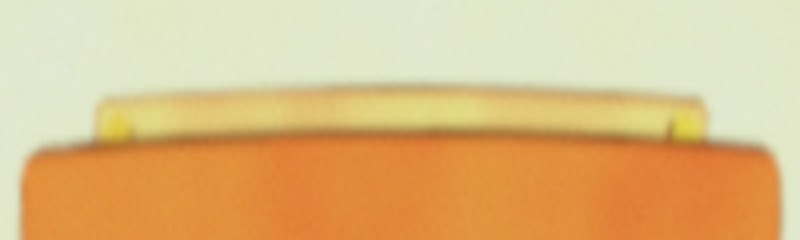

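Run:
```python
from h import *
import pickle
w=pickle.load(open("w15.pkl","rb"))
Ti=np.linalg.inv(w.T)
p=np.c_[w.px2w([[205,91.5],[356.75,91.8]],.004),[.004]*2]; print((np.c_[p,np.ones(2)]@Ti.T)[:,:3]*1000)
z=.0293+.0315
p=np.c_[w.px2w([[186,99.5],[281,97.2],[375,99.7]],z),[z]*3]; print((np.c_[p,np.ones(3)]@Ti.T)[:,:3]*1000)
```

```text
[[-38.67904806 -84.7580031   25.401821  ]
 [ 40.22965518 -84.57542996  25.42194098]]
[[-32.40893677 -77.26946291 -31.40405399]
 [  0.75341362 -76.98729425 -31.39580293]
 [ 33.57715076 -77.16122818 -31.38718474]]
```

```bash
python3 -m crank '0.1 -0.9 10 0 0 0; 0 0 6 0 0 0; 0 0 2 0 0 0; 0 0 0 0 0 0'; python3 -m crank '0 0 1.5 0 0 0; 0 0 0 0 0 0'; python3 -m crank '0 0 1 0 0 0; 0 0 0 0 0 0'
```

```text
time: 28.78
eef_pos: [0.4941, -0.0034, 0.0106]
tcp_rot: [0.715, -0.699, -0.0, 0.0]
contact_force: [0.7, 0.2, -6.4]
opening: 0.775
time: 29.02
eef_pos: [0.4947, -0.0035, 0.0098]
tcp_rot: [0.715, -0.699, 0.0, -0.0]
contact_force: [-1.4, 0.4, -2.9]
opening: 0.776
time: 29.28
eef_pos: [0.4947, -0.0035, 0.0098]
tcp_rot: [0.715, -0.699, 0.0, 0.0]
contact_force: [-5.1, 0.6, 6.0]
opening: 0.779
```

Contact (Fz flipped from -6.4 to +6). I check the margins before releasing.

```bash
python3 - <<'E'
from h import *
import pickle
w=W(); pickle.dump(w,open("w16.pkl","wb"))
a=w.im[75:115,180:380]; cv2.imwrite("pics/z16.png",cv2.resize(a,None,fx=4,fy=6,interpolation=cv2.INTER_CUBIC))
E
python3 -m crank '0 0 0 0 0 0; 0 0 0 0 0 0; 0 0 0 0 0 0; 0 0 -15 0 0 0; 0 0 -30 0 0 0' 1; python3 -m crank '0 0 -45 0 0 0; 0 0 -50 0 0 0; 0 35 -50 0 0 0; 0 0 -30 0 0 0; 0 0 0 0 0 0'; python3 -m crank '0 0 0 0 0 0';  python3 - <<'E'
from h import *
import pickle
w=W(); pickle.dump(w,open("w17.pkl","wb")); print(w.st["eef_pos"])
cv2.imwrite("pics/w17.png",w.im)
E
```

```text
time: 29.95
eef_pos: [0.4933, -0.0033, 0.0534]
tcp_rot: [0.715, -0.699, -0.001, 0.001]
contact_force: [0.6, 0.8, -0.5]
opening: 1.001
time: 30.58
eef_pos: [0.4609, -0.0046, 0.2326]
tcp_rot: [0.715, -0.699, 0.004, -0.002]
contact_force: [0.4, 0.2, -1.0]
opening: 1.004
time: 30.7
eef_pos: [0.4588, -0.0041, 0.2276]
tcp_rot: [0.715, -0.699, -0.0, 0.0]
contact_force: [-0.4, 0.1, -0.5]
opening: 1.0
[ 0.4587667  -0.00407629  0.22763151]
```

View pics/w17.png

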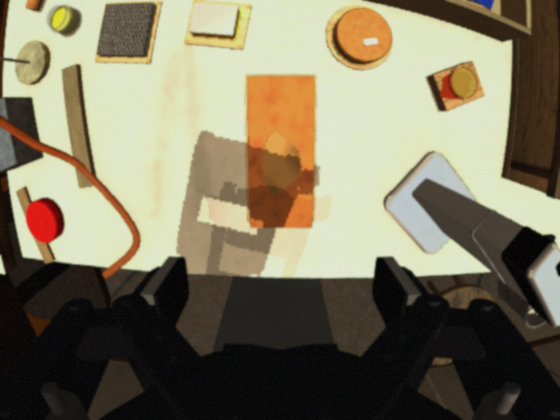

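View pics/z16.png

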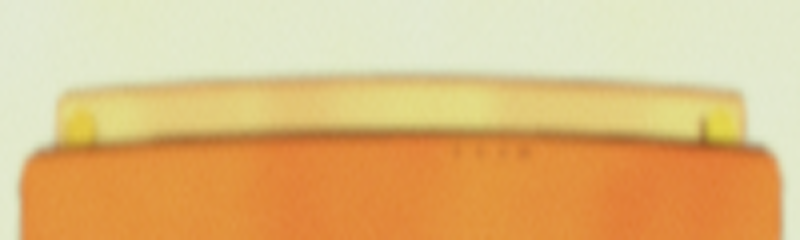

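Run:
```python
from h import *
import pickle
w=pickle.load(open("w16.pkl","rb")); print(w.st["eef_pos"])
p=w.px2w([[194.5,90.5],[280,87.5],[366.2,90.5]],.004); q=w.px2w([[186,99.5],[281,97.2],[375,99.5]],.040); print(p,q)
w=pickle.load(open("w17.pkl","rb"))
o=w.ortho(.040,.39,.60,-.06,.06,3800)
cv2.imwrite("pics/o17b.png",grid(o,.39,.06,3800,.01))
```

```text
[ 0.49469151 -0.00349799  0.00977613]
[[ 0.57754648  0.03756047]
 [ 0.57856197 -0.001924  ]
 [ 0.5793154  -0.041721  ]] [[ 0.57126746  0.03103136]
 [ 0.57175266 -0.00247301]
 [ 0.57276265 -0.03562269]]
```

View pics/o17b.png

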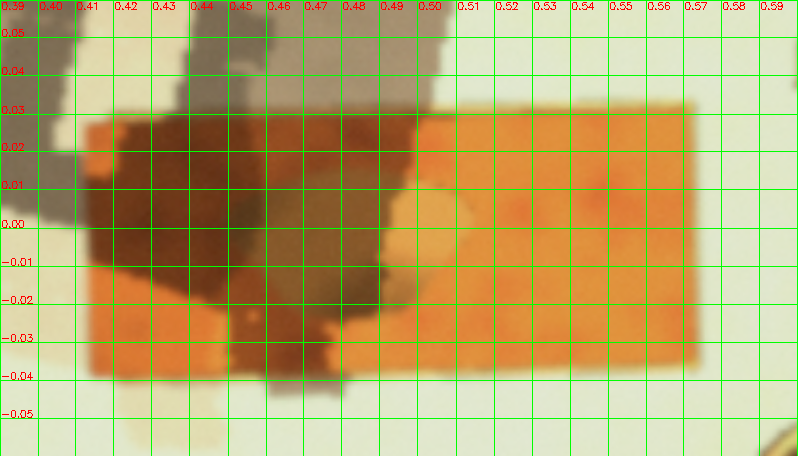

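```bash
python3 -m crank '-29 -29 0 0 0 0; -30 -30 15 0 0 0; -30 -30 20 0 0 0; -27 -30 20 0 0 0; 0 0 0 0 0 0'; python3 -m crank '0 0 0 0 0 0; 0 0 0 0 0 0'
python3 - <<'E'
from h import *
import pickle
w=W(); pickle.dump(w,open("w18.pkl","wb")); print(w.st["eef_pos"],w.C[:3,3])
cv2.imwrite("pics/w18.png",w.im)
o=w.ortho(.004,.59,.69,.02,.12,6000); cv2.imwrite("pics/o18t.png",grid(o,.59,.12,6000,.01))
o=w.ortho(.004,.59,.69,.135,.235,6000); cv2.imwrite("pics/o18s.png",grid(o,.59,.235,6000,.01))
E
python3 -m crank '30 5 0 0 0 0; 40 5 0 0 0 0; 50 0 0 0 0 0; 50 0 0 0 0 0; 30 0 0 0 0 0';python3 -m crank '0 0 0 0 0 0; 0 0 0 0 0 0; 0 0 0 0 0 0'
python3 - <<'E'
from h import *
import pickle
w=W(); pickle.dump(w,open("w19.pkl","wb")); print(w.st["eef_pos"],w.C[:3,3])
cv2.imwrite("pics/w19.png",w.im)
o=w.ortho(.004,.58,.68,-.14,-.04,6000); cv2.imwrite("pics/o19.png",grid(o,.58,-.04,6000,.01))
E
```

```text
time: 31.38
eef_pos: [0.5743, 0.1159, 0.1679]
tcp_rot: [0.716, -0.698, -0.003, 0.003]
contact_force: [-0.1, 0.2, -0.2]
opening: 1.0
time: 31.62
eef_pos: [0.5753, 0.1139, 0.1736]
tcp_rot: [0.715, -0.699, 0.0, -0.0]
contact_force: [0.4, 0.4, 0.2]
opening: 0.998
[0.57528589 0.11386489 0.17362664] [0.64495105 0.11481283 0.31733377]
time: 32.3
eef_pos: [0.5698, -0.0885, 0.1746]
tcp_rot: [0.714, -0.7, 0.001, -0.0]
contact_force: [-0.4, 0.8, -0.2]
opening: 0.996
time: 32.67
eef_pos: [0.57, -0.0847, 0.1735]
tcp_rot: [0.716, -0.699, 0.0, -0.0]
contact_force: [0.2, 0.3, 0.7]
opening: 1.0
[ 0.56999678 -0.08467831  0.17352653] [ 0.63966149 -0.08363885  0.31723341]
```

View pics/o18t.png

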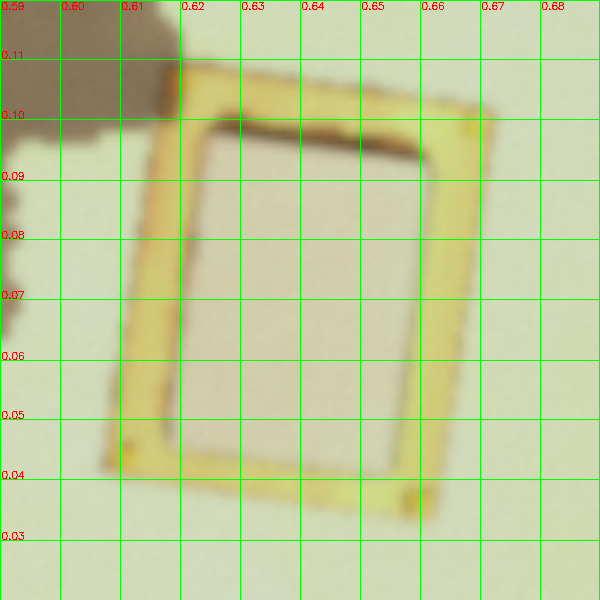

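View pics/o18s.png

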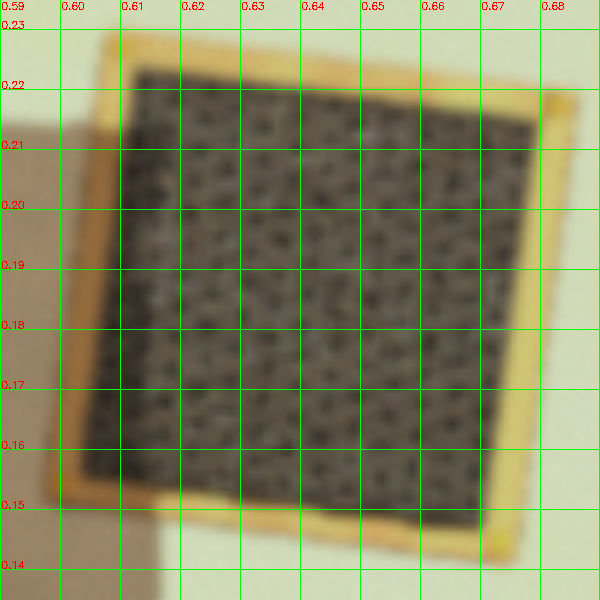

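View pics/o19.png

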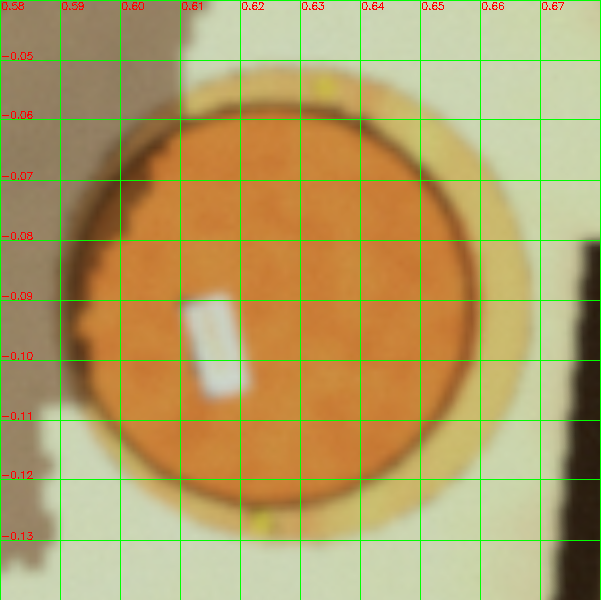

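The box sits about 3 mm towards -x on its disc and the perforated block about 2.5 mm towards -y, so I correct both. The box comes first.

```bash
python3 -m crank '3 -29 10 0 0 0; 3 -29 30 0 0 0; 0 0 40 0 0 0; 0 0 40 0 0 0; 0 0 0 0 0 0' 0.65
python3 - <<'E'
from h import *
import pickle
w=W(); print(w.st["eef_pos"],w.st["opening"]); cv2.imwrite("pics/w20.png",w.im)
E
```

```text
time: 33.35
eef_pos: [0.6251, -0.0885, 0.0491]
tcp_rot: [0.716, -0.699, -0.004, 0.002]
contact_force: [-0.1, 0.2, -0.0]
opening: 0.823
[ 0.62511554 -0.08846644  0.04908908] 0.8233268984121709
```

View pics/w20.png

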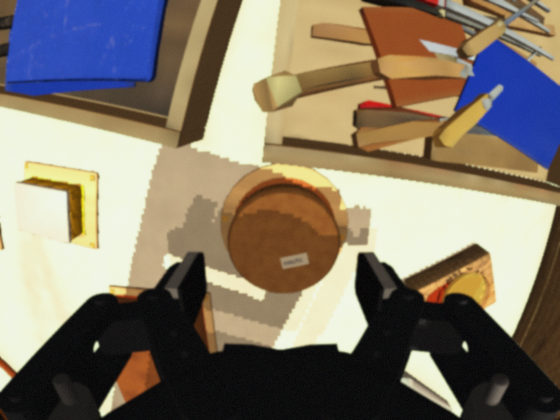

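```bash
python3 -m crank '0 0 20 0 0 0; 0 0 17 0 0 0; 0 0 6.5 0 0 0; 0 0 0 0 0 0; 0 0 0 0 0 0'; python3 -m crank '0 0 0 0 0 0; 0 0 0 0 0 0; 0 0 0 0 0 0; 0 0 0 0 0 0' -1 30; python3 -m crank '0 0 -4 0 0 0; 0 0 0 0 0 0; 0 -3.1 0 0 0 0; 0 0 0 0 0 0; 0 0 0 0 0 0'
```

```text
time: 34.02
eef_pos: [0.6287, -0.0906, 0.0104]
tcp_rot: [0.715, -0.699, 0.0, -0.0]
contact_force: [0.7, -0.2, 1.1]
opening: 0.826
time: 34.52
eef_pos: [0.6292, -0.0907, 0.011]
tcp_rot: [0.715, -0.699, 0.001, -0.0]
contact_force: [0.7, -0.8, 5.1]
opening: 0.693
time: 35.15
eef_pos: [0.6312, -0.0902, 0.0135]
tcp_rot: [0.715, -0.699, -0.0, 0.0]
contact_force: [-0.7, 0.0, -1.6]
opening: 0.698
```

```bash
python3 -m crank '-0.9 0 0 0 0 0; 0 0 2 0 0 0; 0 0 0 0 0 0'; python3 -m crank '0 0 1 0 0 0; 0 0 0 0 0 0'; python3 -m crank '0 0 0.7 0 0 0; 0 0 0 0 0 0'
```

```text
time: 35.52
eef_pos: [0.6311, -0.0893, 0.0115]
tcp_rot: [0.715, -0.699, -0.0, 0.0]
contact_force: [0.2, 0.4, -1.7]
opening: 0.693
time: 35.78
eef_pos: [0.6314, -0.0894, 0.0111]
tcp_rot: [0.715, -0.699, 0.0, -0.0]
contact_force: [-1.0, 0.2, 1.7]
opening: 0.696
time: 36.02
eef_pos: [0.6315, -0.0894, 0.0111]
tcp_rot: [0.715, -0.699, -0.0, 0.0]
contact_force: [-3.7, 1.0, 5.3]
opening: 0.697
```

Contact made. I release, rise and look from above.

```bash
python3 -m crank '0 0 0 0 0 0; 0 0 0 0 0 0; 0 0 0 0 0 0; 0 0 -10 0 0 0; 0 0 -30 0 0 0' 0.65; python3 -m crank '0 10 -50 0 0 0; 0 30 -50 0 0 0; 0 30 -25 0 0 0; 0 0 0 0 0 0; 0 0 0 0 0 0' 1;python3 -m crank '0 0 0 0 0 0';  python3 - <<'E'
from h import *
import pickle
w=W(); pickle.dump(w,open("w21.pkl","wb")); print(w.st["eef_pos"],w.C[:3,3])
o=w.ortho(.004,.58,.68,-.14,-.04,6000); cv2.imwrite("pics/o21.png",grid(o,.58,-.04,6000,.01))
E
```

```text
time: 36.65
eef_pos: [0.6299, -0.089, 0.0489]
tcp_rot: [0.715, -0.699, -0.002, 0.001]
contact_force: [0.3, -0.0, 0.2]
opening: 0.825
time: 37.28
eef_pos: [0.5615, -0.091, 0.1747]
tcp_rot: [0.715, -0.699, -0.0, -0.0]
contact_force: [-1.0, 0.4, -0.8]
opening: 1.001
time: 37.4
eef_pos: [0.5612, -0.0908, 0.1734]
tcp_rot: [0.715, -0.699, -0.001, 0.001]
contact_force: [-0.4, 0.2, -0.3]
opening: 0.999
[ 0.56121241 -0.090773    0.1734155 ] [ 0.63126334 -0.08992074  0.31693903]
```

View pics/o21.png

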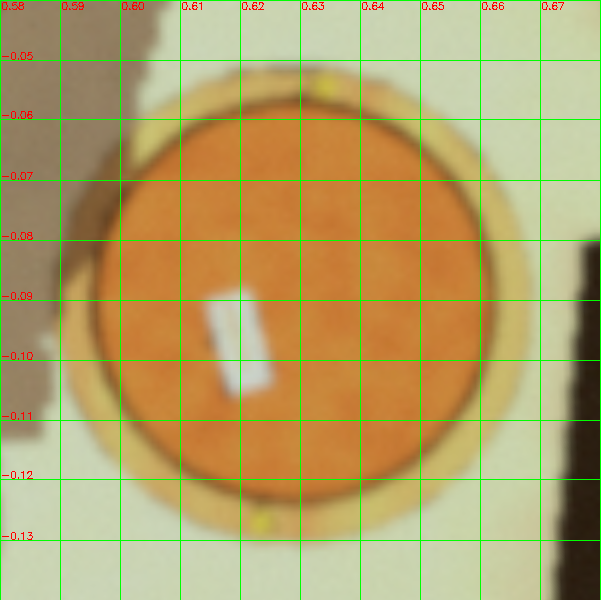

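```bash
python3 -m crank '-30 -10 0 0 0 0; -49 -15 0 0 0 0; -49 -15 0 0 0 0; -49 -16 0 0 0 0; -49 -16 0 0 0 0'; python3 -m crank '-49 -14 0 0 0 -0.1; 0 0 0 0 0 -0.18; 0 0 0 0 0 -0.18; 0 0 0 0 0 -0.18; 0 0 0 0 0 -0.18'; python3 -m crank '0 0 0 0 0 -0.18; 0 0 0 0 0 -0.18; 0 0 0 0 0 -0.18; 0 0 0 0 0 -0.051; 0 0 0 0 0 0';python3 -m crank '0 0 0 0 0 0';  python3 - <<'E'
from h import *
import pickle
w=W(); pickle.dump(w,open("w22.pkl","wb")); print(w.st["eef_pos"],w.C[:3,3],np.degrees(np.arctan2(w.T[1,0],w.T[0,0])))
cv2.imwrite("pics/w22.png",w.im)
E
```

```text
time: 38.08
eef_pos: [0.6285, 0.1384, 0.1736]
tcp_rot: [0.715, -0.699, -0.001, 0.001]
contact_force: [-0.2, -0.5, 0.7]
opening: 1.0
time: 38.7
eef_pos: [0.641, 0.1862, 0.1733]
tcp_rot: [0.936, -0.353, -0.001, 0.001]
contact_force: [0.1, -0.0, 0.5]
opening: 1.002
time: 39.33
eef_pos: [0.641, 0.186, 0.1736]
tcp_rot: [0.998, -0.069, -0.001, 0.0]
contact_force: [-0.4, -0.9, -0.3]
opening: 1.001
time: 39.45
eef_pos: [0.641, 0.186, 0.1742]
tcp_rot: [0.998, -0.069, -0.001, 0.0]
contact_force: [0.0, -0.4, 0.2]
opening: 1.001
[0.64099165 0.185977   0.17417256] [0.6519716  0.25306581 0.31784184] -7.885990292548297
```

View pics/w22.png

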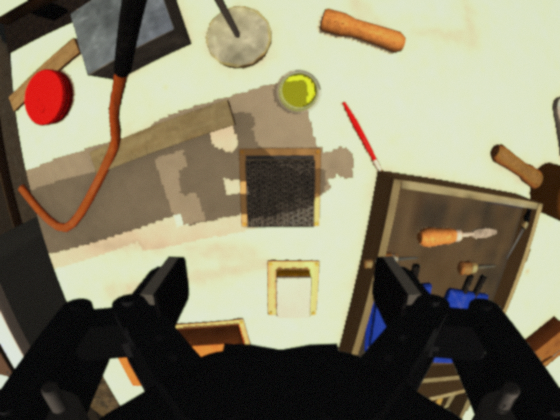

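```bash
python3 -m crank '0 0 40 0 0 0; 0 0 50 0 0 0; 0 0 45 0 0 0; 0 0 22 0 0 0; 0 0 9 0 0 0'; python3 -m crank '0 0 0 0 0 0; 0 0 0 0 0 0'; python3 -m crank '0 0 0 0 0 0; 0 0 0 0 0 0; 0 0 0 0 0 0; 0 0 0 0 0 0' -1 40;python3 -m crank '0 0 -3 0 0 0; 0 0 0 0 0 0; 0.5 -2.7 0 0 0 0; 0 0 0 0 0 0; 0 0 0 0 0 0'
```

```text
time: 40.12
eef_pos: [0.6407, 0.1858, 0.008]
tcp_rot: [0.998, -0.069, -0.001, 0.0]
contact_force: [-0.3, -0.0, -0.4]
opening: 1.004
time: 40.38
eef_pos: [0.6427, 0.1861, 0.0114]
tcp_rot: [0.998, -0.068, 0.002, -0.0]
contact_force: [-0.4, -0.1, 0.4]
opening: 0.999
time: 40.88
eef_pos: [0.6461, 0.1871, 0.0183]
tcp_rot: [0.998, -0.068, 0.005, -0.001]
contact_force: [-3.6, -0.7, 17.7]
opening: 0.142
time: 41.5
eef_pos: [0.6442, 0.1873, 0.018]
tcp_rot: [0.998, -0.068, 0.002, 0.001]
contact_force: [-7.1, -5.7, 18.0]
opening: -0.001
```

The jaws closed over the top of the block and missed it, because I was too high. I lift and look.

```bash
python3 -m crank '0 0 -15 0 0 0; 0 0 -40 0 0 0; 0 0 -50 0 0 0; 0 20 -50 0 0 0; 0 45 0 0 0 0' 1; python3 -m crank '0 0 0 0 0 0; 0 0 0 0 0 0';  python3 - <<'E'
from h import *
import pickle
w=W(); pickle.dump(w,open("w23.pkl","wb")); print(w.st["eef_pos"],w.C[:3,3],np.degrees(np.arctan2(w.T[1,0],w.T[0,0])))
cv2.imwrite("pics/w23.png",w.im)
o=w.ortho(.004,.59,.69,.135,.235,6000); cv2.imwrite("pics/o23s.png",grid(o,.59,.235,6000,.01))
E
```

```text
time: 42.12
eef_pos: [0.6366, 0.1252, 0.1747]
tcp_rot: [0.998, -0.067, 0.007, -0.001]
contact_force: [0.0, 0.1, 0.3]
opening: 1.0
time: 42.38
eef_pos: [0.6328, 0.1243, 0.167]
tcp_rot: [0.998, -0.069, -0.0, -0.0]
contact_force: [-0.2, 1.2, -0.0]
opening: 0.999
[0.63279301 0.124339   0.16696795] [0.64362357 0.19132703 0.31069534] -7.878957662489166
```

View pics/w23.png

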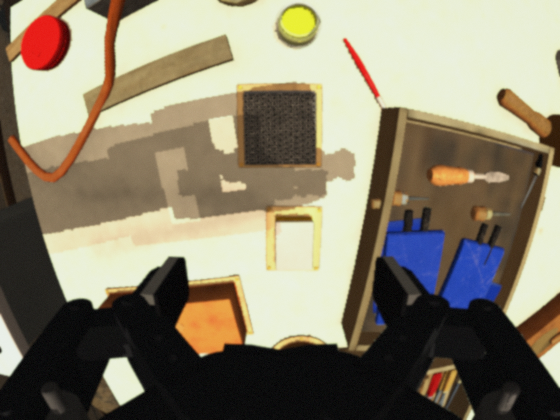

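View pics/o23s.png

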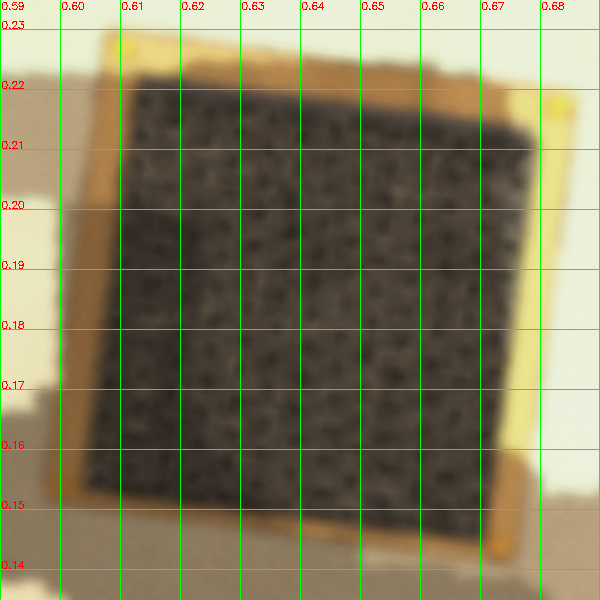

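```bash
python3 -m crank '0.3 -30 20 0 0 0; 0 -31.3 40 0 0 0; 0 0 40 0 0 0; 0 0 30 0 0 0; 0 0 10 0 0 0'; python3 -m crank '0 0 0 0 0 0; 0 0 0 0 0 0; 0 0 0 0 0 0'
```

```text
time: 43.05
eef_pos: [0.6395, 0.1857, 0.0236]
tcp_rot: [0.998, -0.068, -0.003, 0.0]
contact_force: [-0.2, -0.3, 1.1]
opening: 0.999
time: 43.42
eef_pos: [0.6429, 0.1849, 0.029]
tcp_rot: [0.998, -0.069, 0.002, -0.0]
contact_force: [0.5, -0.1, -0.3]
opening: 1.001
```

```bash
python3 -m crank '0 0 8 0 0 0; 0 0 8 0 0 0; 0 0 4 0 0 0; 0 0 0 0 0 0; 0 0 0 0 0 0'; python3 -m crank '0 0 3 0 0 0; 0 0 0 0 0 0; 0 0 0 0 0 0'
```

```text
time: 44.05
eef_pos: [0.6419, 0.1848, 0.0072]
tcp_rot: [0.998, -0.068, 0.0, -0.0]
contact_force: [-0.2, -0.1, 0.3]
opening: 0.999
time: 44.42
eef_pos: [0.6417, 0.1848, 0.0041]
tcp_rot: [0.998, -0.068, 0.0, -0.0]
contact_force: [0.6, -0.7, -0.3]
opening: 1.001
```

```bash
python3 -m crank '0 0 0 0 0 0; 0 0 0 0 0 0; 0 0 0 0 0 0' -1 40
```

```text
time: 44.8
eef_pos: [0.6421, 0.1849, 0.0047]
tcp_rot: [0.998, -0.068, 0.0, -0.0]
contact_force: [0.5, 0.4, 2.8]
opening: 0.756
```

```bash
python3 -m crank '0 0 -3 0 0 0; 0 0 0 0 0 0; -0.7 -1.7 0 0 0 0; 0 0 0 0 0 0; 0 0 0 0 0 0'; python3 -m crank '0 0 2 0 0 0; 0 0 0 0 0 0'; python3 -m crank '0 0 1 0 0 0; 0 0 0 0 0 0'
```

```text
time: 45.42
eef_pos: [0.6411, 0.1866, 0.0069]
tcp_rot: [0.998, -0.068, -0.0, 0.0]
contact_force: [-0.5, 0.2, -2.7]
opening: 0.753
time: 45.68
eef_pos: [0.641, 0.1865, 0.0048]
tcp_rot: [0.998, -0.068, -0.0, 0.0]
contact_force: [0.5, -0.1, -2.4]
opening: 0.759
time: 45.92
eef_pos: [0.6413, 0.1865, 0.0046]
tcp_rot: [0.998, -0.068, -0.0, 0.0]
contact_force: [-1.6, -0.4, 0.3]
opening: 0.756
```

```bash
python3 -m crank '0 0 0.5 0 0 0; 0 0 0 0 0 0; 0 0 0 0 0 0' 1;  python3 -m crank '0 0 0 0 0 0; 0 0 -10 0 0 0; 0 0 -35 0 0 0; 0 0 -50 0 0 0; 0 15 -50 0 0 0'; python3 -m crank '0 45 -18 0 0 0; 0 0 0 0 0 0; 0 0 0 0 0 0; 0 0 0 0 0 0';  python3 - <<'E'
from h import *
import pickle
w=W(); pickle.dump(w,open("w24.pkl","wb")); print(w.st["eef_pos"],w.C[:3,3],np.degrees(np.arctan2(w.T[1,0],w.T[0,0])))
cv2.imwrite("pics/w24.png",w.im)
o=w.ortho(.004,.59,.69,.135,.235,6000); cv2.imwrite("pics/o24s.png",grid(o,.59,.235,6000,.01))
E
```

```text
time: 46.3
eef_pos: [0.6416, 0.1866, 0.0039]
tcp_rot: [0.998, -0.068, 0.0, -0.0]
contact_force: [-0.3, -0.6, 0.2]
opening: 1.0
time: 46.92
eef_pos: [0.6391, 0.1722, 0.1508]
tcp_rot: [0.998, -0.068, 0.0, -0.0]
contact_force: [0.8, 0.7, -0.3]
opening: 1.004
time: 47.42
eef_pos: [0.6324, 0.1279, 0.1654]
tcp_rot: [0.998, -0.068, -0.001, 0.0]
contact_force: [-0.2, -0.2, 0.3]
opening: 1.001
[0.63238452 0.12790552 0.16539674] [0.64337793 0.19496933 0.30907738] -7.800972903478497
```

View pics/o24s.png

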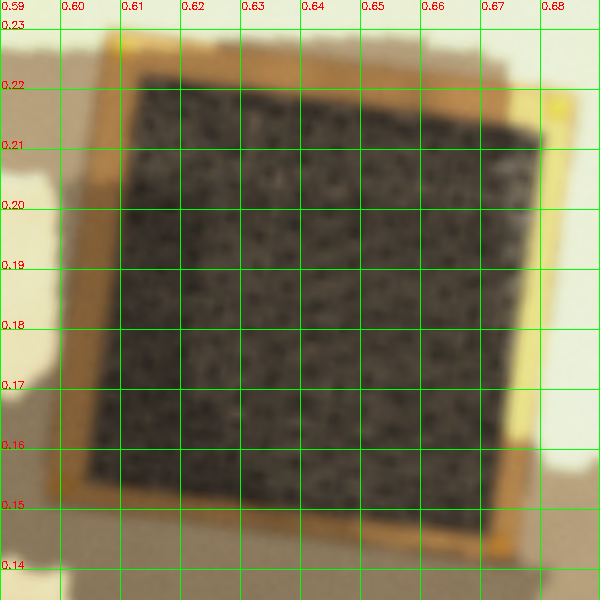

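```bash
python3 -m crank '0 40 0 0 0 0; 0 50 0 0 0 0; 0 30 0 0 0 0; 0 0 0 0 0 0; 0 0 0 0 0 0'
python3 - <<'E'
from h import *
import pickle
w=W(); pickle.dump(w,open("w25.pkl","wb")); print(w.st["eef_pos"],w.C[:3,3])
o=w.ortho(.004,.59,.69,.02,.12,6000); cv2.imwrite("pics/o25.png",grid(o,.59,.12,6000,.01))
E
python3 -m crank '-40 30 0 0 0 0; -30 35 0 0 0 0; 0 0 0 0 0 0; 0 0 0 0 0 0; 0 0 0 0 0 0'
python3 - <<'E'
from h import *
import pickle
w=W(); pickle.dump(w,open("w26.pkl","wb")); print(w.st["eef_pos"],w.C[:3,3])
cv2.imwrite("pics/w26.png",w.im)
o=w.ortho(.004,.53,.60,-.055,.055,6000); cv2.imwrite("pics/o26.png",grid(o,.53,.055,6000,.01))
E
python3 -m crank '-45 7 -15 0 0 0; -60 9 -15 0 0 0; -40 5 0 0 0 0; 0 0 0 0 0 0; 0 0 0 0 0 0'
python3 - <<'E'
from h import *
import pickle
w=W(); pickle.dump(w,open("w27.pkl","wb")); print(w.st["eef_pos"],w.C[:3,3])
cv2.imwrite("pics/w27.png",w.im)
o=w.ortho(.004,.39,.47,-.055,.055,6000); cv2.imwrite("pics/o27.png",grid(o,.39,.055,6000,.01))
E
```

```text
time: 48.1
eef_pos: [0.6166, 0.0092, 0.1661]
tcp_rot: [0.998, -0.068, -0.0, -0.0]
contact_force: [0.5, 0.2, -1.3]
opening: 0.998
[0.61660975 0.00922868 0.16607966] [0.6274394  0.07620857 0.30981016]
time: 48.78
eef_pos: [0.5394, -0.0457, 0.1669]
tcp_rot: [0.998, -0.068, 0.0, -0.0]
contact_force: [-0.0, 0.2, -0.4]
opening: 1.0
[ 0.53939529 -0.04570367  0.16692133] [0.54992903 0.02137822 0.31062402]
time: 49.45
eef_pos: [0.3929, -0.0476, 0.1972]
tcp_rot: [0.998, -0.068, 0.001, 0.0]
contact_force: [-0.0, 0.7, -0.2]
opening: 1.004
[ 0.39287286 -0.04758592  0.197249  ] [0.40336041 0.01955737 0.34092599]
```

View pics/o25.png

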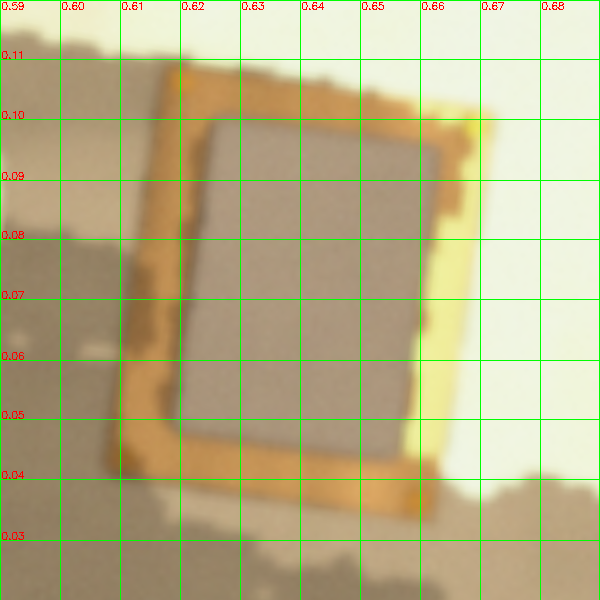

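View pics/o26.png

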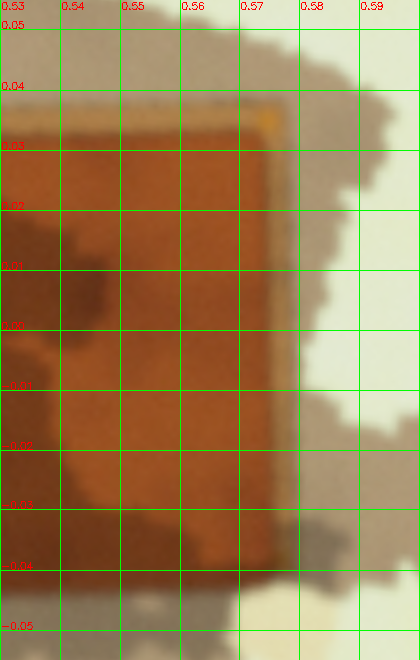

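View pics/o27.png

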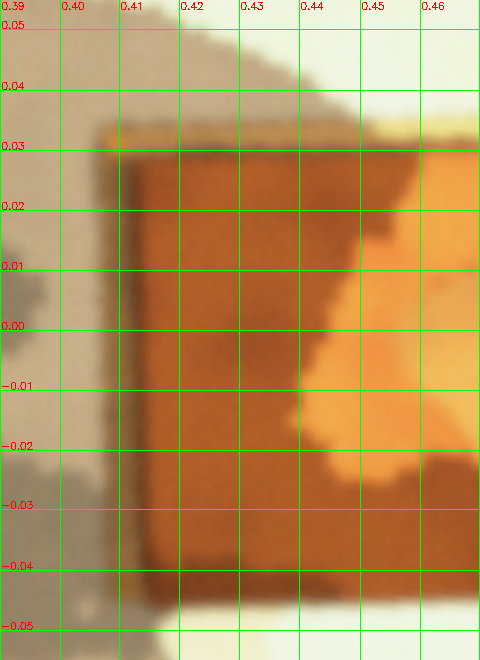

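View pics/w26.png

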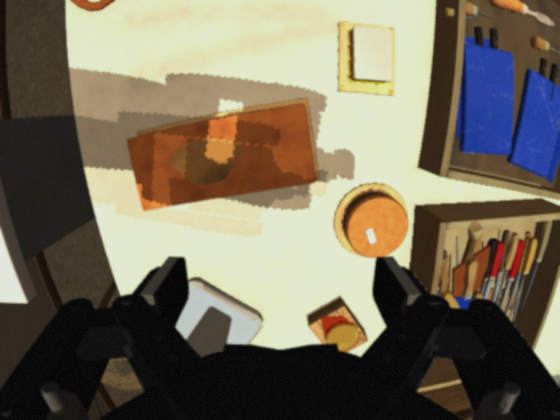

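Run:
```python
from h import *
cv2.imwrite("pics/sideF.png",optics.read_camera("side")[100:320,130:420,::-1].repeat(2,0).repeat(2,1))
s=readout.get_state();print(s["time"],s["contact_force"],s["dq"].round(3))
```

```text
49.55 [-0.32292522  0.24403954 -0.44155352] [-0.003  0.007  0.001 -0.002  0.004 -0.002]
```

View pics/sideF.png

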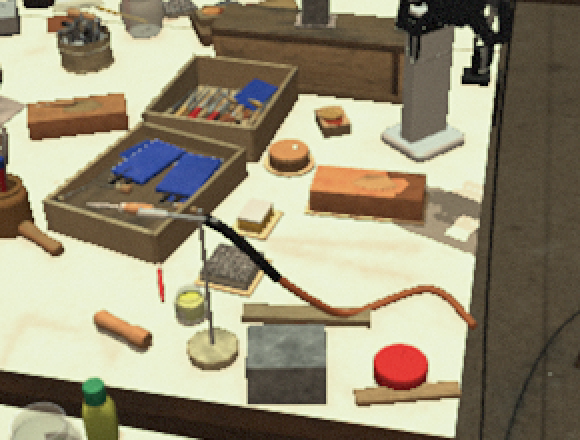

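All four things lie flat on their plaques, the cup block and the jar stand where they were, and the arm is clear.

```bash
python3 -c "
from plant import ctrl
print(ctrl.sign_off())"
```

```text
the job is handed in; nothing more can be done
None
```

The job is handed in at about 49.6 s. The yellow tin, perforated block, round box and brick each lie flat on their own plaque. The brick was moved last, after everything was off it. I never touched the amber cup block or the green flux jar, and in the last pictures both stand where they were.

| Thing | Offset from its outline (last views from above) |
|---|---|
| Yellow tin | under 0.5 mm |
| Round box | under 1 mm |
| Perforated block | about 1 mm |
| Brick | about 1 mm, about 0.2° |

- **Box corrected:** the first placing was about 3 mm off, so I gripped it again, lifted it slightly and set it down centred.
- **Perforated block corrected:** the first placing was about 2.5 mm off. My first try at regripping it missed: the jaws closed over its top and pressed with about 18 N. The second try worked.
- **Disagreeing check:** the wrist camera's measurements drift by 2 to 3 mm with depth, which caused the first misplacements. I took the views from straight above as decisive. For the tin, an earlier slanted view had shown 1.3 mm off, against under 0.5 mm from above. For the brick, estimates of its position along its length ranged from 1.3 mm one way to 2.3 mm the other. Views over its two ends gave about 0.7 mm towards the robot.

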